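# Shut the stock chest and lock it with the snap hook

### The job

Shut the lid of the grey stock chest so that its slotted tongue drops over the staple. Then take the snap hook from its stand and press it down over the staple's bar until the sprung gate has flicked shut behind the bar, tug it gently upwards (about 1 kg of pull) so that the bar bears on the shut gate and shows that it holds, and let it go there. Never press or pull the hook harder than about 2 kg of weight, and leave the other things on the bench alone.

Things in the scene. Friction and masses are not known exactly. Their poses are not given: they have to be found in the camera images.
- chest: grey steel chest, bolted down, 170 mm deep (x), 220 mm wide (y), 75 mm high, open-topped; origin at the centre of its underside; x from its front to its back, z up. The staple stands on a bracket before its front
- lid (a joint): lid angle (rad): 0 shut, grows as it opens upwards about the chest's far edge. It stays where it is left; about 3 N down on its front half moves it. Plate 170 x 220 x 6 mm; its steel tongue, 70 mm wide, runs 51 mm on beyond the front edge and, shut, drops over the staple with a slot 14 x 54 mm. Shut, the top of lid and tongue is 81 mm above the bench
- lid_hinge (a point): middle of the lid's hinge line, at the far top edge of the chest, 75 mm above the bench; axes as the chest's, not turning with the lid; the hinge line runs along y, the staple's bar lies 194 mm away towards -x
- staple_bar (a point): middle of the straight cross bar of the staple, a fixed upright U of 8 mm round steel in front of the chest; axes as the chest's, the bar runs along y. 32 mm clear between its legs. The bar's centre is 109 mm above the bench, 28 mm above the tongue's top once the lid is shut
- hook_grip (a point): centre of the snap hook's black grip: 28 mm (x), 16 mm (y), 42 mm high; pinch it across the 16 mm from above. x points across the jaw to the nose leg, y the way a bar lies in the jaw, z up along the hook. At the start the hook stands upright in the 30 mm deep pocket, 2 mm loose each way, of a plywood stand 70 x 60 x 40 mm high
- hook: the steel snap hook, 100 mm tall, about 170 g; origin at the centre of its underside, 78 mm below the grip's centre and 2 mm off it to the spine side, axes as the grip's. Spine leg (-x) and nose leg (+x), each 7 mm wide and 14 mm thick, point down, 20 mm free between them (x -10 to 10 mm); a crown closes the eye 36 mm above the underside. It may be put on either way round
- gate (a joint): angle (rad) of the sprung gate across the jaw's mouth: 0 shut, grows as it is pushed up into the eye. Hinged on the spine leg, 5 mm above the underside, 18.5 mm long, tip at the nose leg. Spring 0.03 Nm shut, plus 0.06 Nm per rad: 3 to 8 N to push a bar in. It gives inwards only
- jaw (a point): point in the hook's jaw, 50 mm straight below the grip's centre: 28 mm above the underside, x = 2 mm; axes as the hook's. The staple's bar should come here: from x = -2 to 6 mm it passes the gate when its centre is 22 to 26 mm above the underside, nearer the spine leg it jams. At 28 mm the legs stand on the shut tongue. Pulled back, a bar stops at the gate with its centre 11 mm above the underside
- clamp_big: pipe clamp ring lying flat, 64 mm across, 20 mm high, origin at the centre of its underside; loose, a bystander, leave it where it is
- clamp_small: pipe clamp ring lying flat, 48 mm across, 20 mm high, origin at the centre of its underside; loose, a bystander, leave it where it is
- elbow: brass pipe elbow, arms 54 mm, 34 mm high, origin under its bend; loose, a bystander, leave it where it is
- plain_hook: plain open steel hook without a gate, lying flat, 120 mm long, origin near its middle; loose, a bystander, leave it where it is
- spanner: spanner lying flat; loose, a bystander, leave it where it is
- carton: small carton 90 x 120 x 60 mm high, origin at the centre of its underside; loose, a bystander, leave it where it is
- tin: white tub with a lid, 68 mm across, 80 mm high, origin at the centre of its underside; loose, a bystander, leave it where it is

How it is judged:
By the outcome, as a careful person would: the job done as asked, in the order asked, and still so for the second after the job is handed in, with the robot touching nothing.
It also fails if it takes over 64 s, if anything falls off the work surface, if the arm or the gripper's body presses on something with over 40 N, if the wrist force passes 120 N, or if a joint passes its speed limit or range.

### The arm

A 6-joint arm with a two-finger parallel gripper is mounted at the origin on the work surface. World frame = base frame: x ahead of the robot, y to its left, z up, the work surface at z = 0. Lengths are in m, angles in rad, forces in N, time in s.
With the tool pointing down it reaches from about 0.375 to 0.975 m from the base axis. Payload 3.8 kg.
Tool frame: the origin (TCP) lies at the very end of the fingers, on their centre line; the grasp point (between the pads) lies behind it (bot.tcp_to_grasp is the y of the grasp point in the tool frame, in m); y points along the fingers, z is the direction in which the jaws open and shut, and the axes are right-handed (so a half turn about y gives the same grasp; the last joint's range is limited). The gripper opens to 85 mm and grips with 20 to 120 N. Pads are 22 mm wide; open, the fingers measure 114 mm over their backs; the gripper's body (76 mm by 85 mm) begins 54 mm behind the grasp point. The pads swing forward as they close: fully open they stand 13 mm farther back than shut.
Start: joints at [-1.138, 0.264, 1.604, -0, 1.274, -0.037], TCP at [0.306, -0.602, 0.209] pointing down, gripper open.
Joint ranges: [-2.63, 2.63], [-0.94, 2.18], [0.31, 2.57], [-1.31, 4.45], [0, 2.66], [-2.55, 2.55]. Speed limits (rad/s): [2.57, 2.57, 3.14, 3.14, 3.14, 3.14].

### API

Orientations are given as a rotation vector (axis times angle).
In Python, from workcell import bot, optics, workorder gives the robot as it stands.
- The arm moves only by the shell command python3 -m handwheel 'ROWS' [FORCE]. ROWS is JSON, a list of rows, each a list of 7 numbers: the shift along the tool's x, y, z in m, then the turn, a rotation vector about the tool's x, y, z in rad, then the opening, from 0 (shut) to 1 (fully open). A call has 1 to 8 rows; each row shifts and turns the commanded pose from where the row before left it, along the tool's axes as they then stand; what a row does not reach is not made up. A row lasts 1/8 s, in which the tool goes at most 62.5 mm and 10.7 degrees, less where a joint would pass 70% of its speed; a pose out of reach is approached as far as the arm can. A call with a gripper value outside its range is refused whole. The fingers move at their own pace and stop on an object; FORCE is the grip in N (left out, the last holds). Time passes only in rows, so rows that do not move let the fingers close. It gives the time, the measured TCP pose, the force and the opening at its end, in the units of the state.
- bot.read_state(): the state, without advancing time (a new reading comes with each control period).
- optics.read_camera(name): name is "scene" or "side" or "wrist"; returns a dict with "image" (420x560x3 uint8, red, green, blue), "z_map" (420x560 float32, m along the optical axis (not along the pixel's ray), 0 where there is no reading), "mtx" (3x3 intrinsics, pixels), "world_from_camera" (4x4, takes a point from camera to world coordinates); the wrist camera has in their place "hand_eye" (4x4, takes a point from camera to tool coordinates, whose origin is the TCP and whose axes are the tool frame's). Camera axes: x right, y down, z forward; pixel columns grow to the right and rows downward; lengths in m; the calibration is good to about 2 mm. A picture is of the moment at which its call begins: read the wrist's pose just before it.
- workorder.finish_job(): hands the job in, once; it reports no verdict.
The state is a dict: "time": time; "q": joint angles; "joint_vel": joint speeds; "joint_torque": joint torques, N m; "tool_pos": TCP position; "tcp_rot": TCP orientation; "wrist_force": force on the tool from outside, world axes, zero at the start; "torque": the same for the moment, N m; "width": opening from 0.0 (shut) to 1.0 (fully open).
Only numpy, scipy, OpenCV 4.12 (cv2) and the standard library are available. Lean on these libraries where they do the work, as an engineer would, in place of code of your own. Each camera call takes 0.05 s, during which the arm holds its last target.

## Working session

There is one attempt and no reset: what is moved stays moved. The work goes in short steps, Python scripts to look and compute and a shell command to move; the robot and the scene stay as the last step left them, time stands still between calls to the robot, and variables do not carry over. Pictures are saved under pics/ and viewed, and the job is handed in when it is done.

```bash
ls; mkdir -p pics; python3 - <<'E'
from workcell import bot, optics
import cv2,numpy as np
print(bot.read_state(), bot.tcp_to_grasp)
for n in ("scene","side","wrist"):
    c=optics.read_camera(n); cv2.imwrite(f"pics/{n}0.png",c["image"][:,:,::-1])
    print(n,c["mtx"].round(1).tolist(),np.round(c.get("world_from_camera",c.get("hand_eye")),3).tolist())
    np.savez(f"{n}0.npz",**c)
E
```

```text
pics
{'time': 0.0, 'q': array([-1.13788123e+00,  2.64738878e-01,  1.60535746e+00,  5.59070382e-05,
        1.27369106e+00, -3.68818985e-02]), 'joint_vel': array([-2.99887636e-04,  1.01697379e-03,  1.13376942e-03, -2.22116511e-03,
       -6.01556291e-04,  5.39813922e-05]), 'joint_torque': array([-1.92726868e-03, -5.15111232e+01, -3.67320979e+01, -1.30666367e-04,
        1.27109553e-02,  2.98589420e-06]), 'tool_pos': array([ 0.30528091, -0.60116014,  0.20768062]), 'tcp_rot': array([-0.46940753,  1.96210435, -1.9577466 ]), 'wrist_force': array([-0.12268639,  0.27081942, -0.01755406]), 'torque': array([-0.00980143,  0.03726487,  0.00930544]), 'width': 1.0002118696177305} -0.0187
scene [[385.6, 0.0, 281.2], [0.0, 385.6, 208.5], [0.0, 0.0, 1.0]] [[-0.055, 0.652, -0.756, 1.266], [0.998, 0.047, -0.032, 0.018], [0.015, -0.756, -0.654, 0.722], [0.0, 0.0, 0.0, 1.0]]
side [[506.0, 0.0, 274.7], [0.0, 506.0, 206.6], [0.0, 0.0, 1.0]] [[0.966, -0.167, 0.197, 0.284], [-0.258, -0.639, 0.725, -0.982], [0.005, -0.751, -0.66, 0.986], [0.0, 0.0, 0.0, 1.0]]
wrist [[317.2, 0.0, 284.7], [0.0, 317.2, 212.9], [0.0, 0.0, 1.0]] [[0.0, 0.955, 0.295, -0.076], [-0.001, -0.295, 0.955, -0.164], [1.0, -0.001, 0.0, -0.0], [0.0, 0.0, 0.0, 1.0]]
```

View pics/scene0.png

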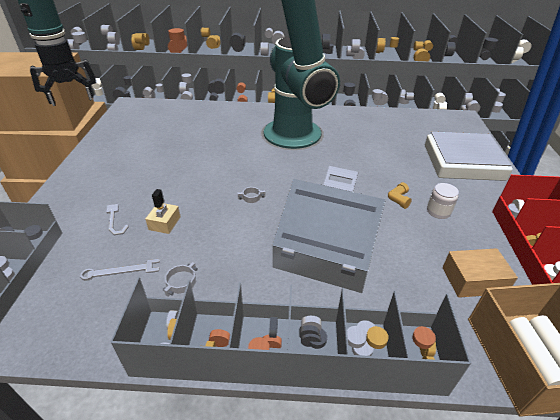

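View pics/side0.png

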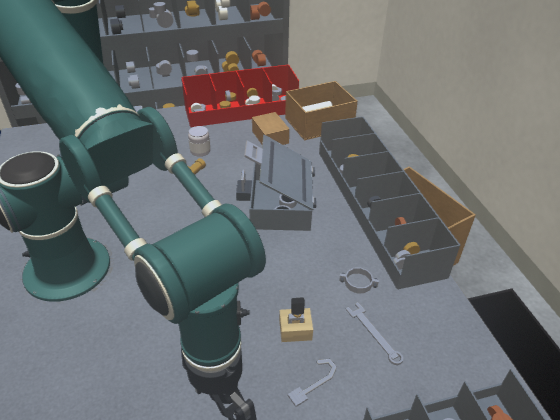

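View pics/wrist0.png

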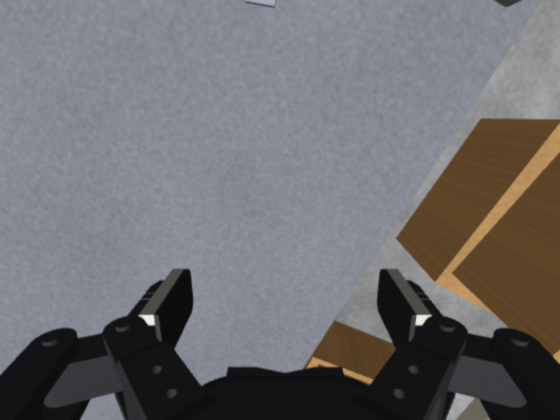

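The scene shows the lid half open with its hinge away from the robot (hinges at ~(290,252), (355,265) in scene). The tongue is at ~(341,178), and the staple at ~(243,187) in side. The hook stands at ~(158,205) in scene and (297,310) in side.

```bash
cat > h.py <<'E'
import numpy as np,cv2
from scipy.spatial.transform import Rotation as R
def cloud(c,T=None):
    z=c["z_map"];K=c["mtx"];v,u=np.mgrid[:420,:560]
    p=np.stack([(u-K[0,2])/K[0,0]*z,(v-K[1,2])/K[1,1]*z,z],-1)
    T=c["world_from_camera"] if T is None else T
    w=p@T[:3,:3].T+T[:3,3]; w[z==0]=np.nan
    return w
def crop(img,u0,u1,v0,v1,s,fn):
    cv2.imwrite(fn,cv2.resize(img[v0:v1,u0:u1,::-1],None,fx=s,fy=s,interpolation=cv2.INTER_CUBIC))
E
python3 - <<'E'
from h import *
for n in("scene","side"):
    c=dict(np.load(n+"0.npz")); w=cloud(c)
    if n=="scene":
        crop(c["image"],260,400,155,295,4,"pics/s1.png");crop(c["image"],90,290,170,290,4,"pics/s2.png")
    else:
        crop(c["image"],220,330,125,240,5,"pics/d1.png");crop(c["image"],260,340,280,360,6,"pics/d2.png")
    x=w.reshape(-1,3); ok=np.isfinite(x).all(1)
    # bench plane check
    m=ok&(abs(x[:,2])<.008)&(x[:,0]>.3)&(x[:,0]<.9); print(n,"bench z",np.median(x[m,2]))
E
```

```text
scene bench z 0.00041827103689140444
side bench z 0.00201170597260536
```

View pics/s1.png

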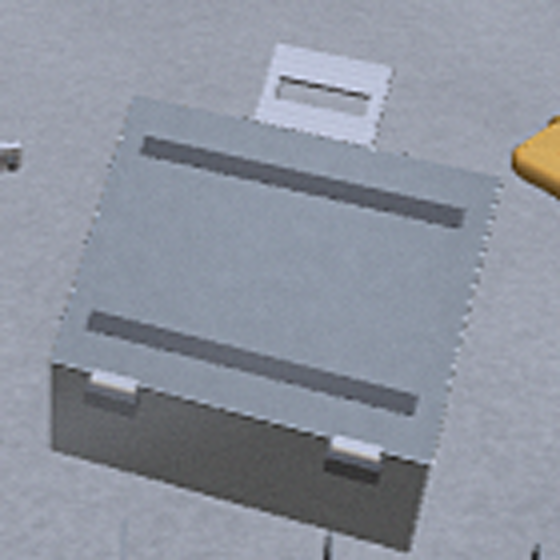

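View pics/d1.png

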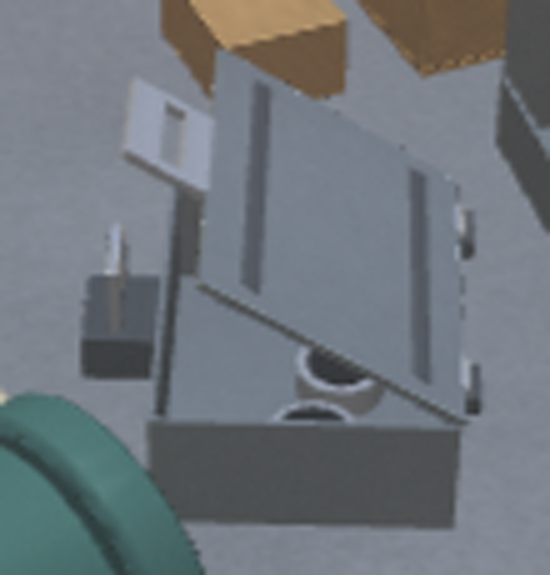

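View pics/d2.png

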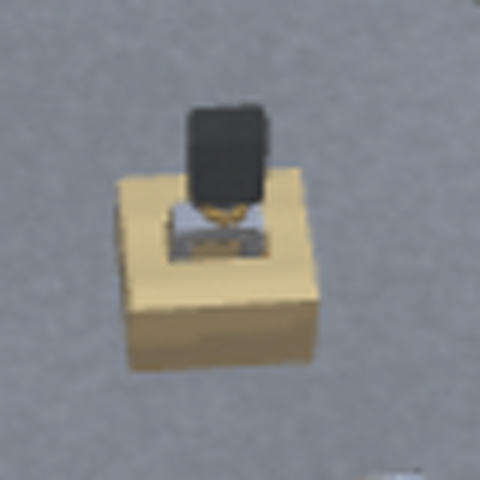

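View pics/s2.png

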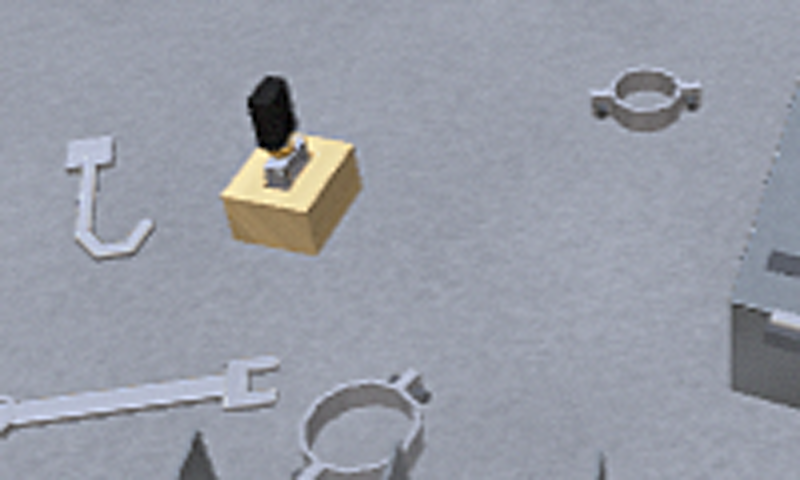

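Scene crop: lid corners, tongue and slot at crop (322,92). Side crop: staple at crop (115,250), with a bracket beneath. The hook is upright, its wide face turned towards the side camera. Measuring now.

```bash
python3 - <<'E'
from h import *
c=dict(np.load("scene0.npz")); w=cloud(c)
def P(u,v,r=1):
    a=w[v-r:v+r+1,u-r:u+r+1].reshape(-1,3); return np.nanmedian(a,0).round(4)
f=lambda cu,cv:(260+cu//4,155+cv//4)
names={"FL":(138,108),"FR":(490,186),"HL":(62,355),"HR":(422,450),"tongL":(285,55),"tongR":(378,72),"mid":(270,260)}
for k,(a,b) in names.items(): print(k,P(*f(a,b)))
# lid mask
im=c["image"]
m=np.zeros((420,560),np.uint8); cv2.fillPoly(m,[np.array([f(135,105),f(494,186),f(428,452),f(60,358)])],1)
p=w[m>0]; p=p[np.isfinite(p).all(1)]
ct=p.mean(0);n=np.linalg.svd(p-ct)[2][2]; n*=np.sign(n[2]); d=(p-ct)@n
k=abs(d)<.004;p=p[k];ct=p.mean(0);n=np.linalg.svd(p-ct)[2][2];n*=np.sign(n[2])
print("lid n",n,"tilt deg",np.degrees(np.arccos(n[2])),"yawdir",np.degrees(np.arctan2(n[1],n[0])),ct, len(p))
# project outline: hull corners
ex=np.array([-n[0],-n[1]]); 
u=p-ct; a=np.array([n[0],n[1],0]);a/=np.linalg.norm(a); y=np.cross([0,0,1],a); x2=np.cross(y,n)
print("ranges along axis & perp",np.percentile(u@y,[.2,99.8]),np.percentile(u@x2,[.2,99.8]),"y",y)
np.savez("lid.npz",n=n,ct=ct)
# side cam staple + hook
c=dict(np.load("side0.npz")); w=cloud(c)
g=w[165:205,232:256].reshape(-1,3); print("staple pts high");
g=g[(g[:,2]>.085)];print(len(g),g[np.argsort(-g[:,2])][:25].round(4))
im=c["image"].astype(int)
b=(im.sum(2)<210); b[:295]=0;b[318:]=0;b[:,:285]=0;b[:,310:]=0
g=w[b];g=g[(g[:,2]>.05)];print("grip side",len(g),g.mean(0),np.percentile(g,[2,98],0).round(4))
c=dict(np.load("scene0.npz")); w=cloud(c); im=c["image"].astype(int)
b=(im.sum(2)<150); b[:186]=0;b[210:]=0;b[:,:148]=0;b[:,168:]=0
g=w[b];g=g[(g[:,2]>.06)];print("grip scene",len(g),g.mean(0),np.percentile(g,[2,98],0).round(4))
E
```

```text
FL [0.5263 0.0162 0.1674]
FR [0.5846 0.2166 0.1686]
HL [ 0.6495 -0.0207  0.0838]
HR [0.7095 0.178  0.0849]
tongL [0.5033 0.1024 0.1967]
tongR [0.5216 0.1555 0.1979]
mid [0.6131 0.0955 0.1288]
lid n [ 0.52003441 -0.15517135  0.83993218] tilt deg 32.86704111510954 yawdir -16.614403255435622 [0.62024571 0.10109142 0.12516544] 6364
ranges along axis & perp [-0.1106199   0.10394018] [-0.08134849  0.0781488 ] y [ 0.28592927  0.95825073 -0.        ]
staple pts high
54 [[0.4887 0.1179 0.1178]
 [0.4916 0.1315 0.1177]
 [0.4907 0.1273 0.1174]
 [0.4878 0.1141 0.1173]
 [0.4935 0.1272 0.1169]
 [0.4955 0.1364 0.1168]
 [0.4947 0.1328 0.1161]
 [0.49   0.1247 0.116 ]
 [0.493  0.1383 0.1159]
 [0.4872 0.1116 0.1158]
 [0.4855 0.1167 0.1158]
 [0.4865 0.1215 0.1155]
 [0.4978 0.1473 0.1154]
 [0.4986 0.1376 0.1153]
 [0.4941 0.1437 0.1152]
 [0.499  0.1527 0.1147]
 [0.4922 0.1217 0.1142]
 [0.4912 0.1174 0.1142]
 [0.4979 0.1348 0.114 ]
 [0.4849 0.1146 0.114 ]
 [0.4954 0.15   0.1138]
 [0.5001 0.1449 0.1132]
 [0.488  0.129  0.1131]
 [0.4935 0.128  0.1128]
 [0.4975 0.1463 0.1127]]
grip side 188 [ 0.51296464 -0.33567962  0.09884572] [[ 0.5006 -0.341   0.0743]
 [ 0.5256 -0.3244  0.1143]]
grip scene 149 [ 0.52411979 -0.32908879  0.09488891] [[ 0.509  -0.3395  0.072 ]
 [ 0.532  -0.3218  0.1111]]
```

```bash
cat >> h.py <<'E'
def tool(s): return np.array(s["tool_pos"]),R.from_rotvec(s["tcp_rot"]).as_matrix()
def plan(s,target,zdir=None):
    """shift in tool axes, and turn about tool y to bring tool z along +-zdir; keeps pointing down"""
    p,M=tool(s); print("tilt err deg",np.degrees(np.arccos(-M[2,1])))
    print("shift tool",(M.T@(np.array(target)-p)).round(4))
    if zdir is not None:
        zd=np.array(zdir,float); zd/=np.linalg.norm(zd)
        for sg in(1,-1):
            y=np.array([0,0,-1.]);z=sg*zd;x=np.cross(y,z)
            D=np.stack([x,y,z],1); print("turn",sg,R.from_matrix(M.T@D).as_rotvec().round(4))
E
python3 - <<'E'
from h import *
from workcell import bot
s=bot.read_state(); p,M=tool(s); print(M.round(3))
plan(s,[.46,-.33,.27],[.286,.958,0])
plan(s,[.553,.11,.27],[.286,.958,0])
# stand orientation: top pixels at z~.04 in both cams
for n in("scene","side"):
    c=dict(np.load(n+"0.npz"));w=cloud(c);im=c["image"].astype(int)
    m=(abs(w[...,2]-.041)<.004)&(abs(w[...,0]-.515)<.07)&(abs(w[...,1]+.33)<.07)
    g=w[m][:,:2].astype(np.float32); r=cv2.minAreaRect(g*1000); print(n,len(g),r)
E
```

```text
[[-0.892 -0.001  0.453]
 [-0.453  0.002 -0.892]
 [-0.    -1.    -0.002]]
tilt err deg 0.10041471519509383
shift tool [-0.2608 -0.0617 -0.172 ]
turn 1 [ 8.0000e-04 -2.3817e+00 -2.1000e-03]
turn -1 [1.700e-03 7.599e-01 6.000e-04]
tilt err deg 0.10041471519509383
shift tool [-0.5429 -0.0611 -0.5222]
turn 1 [ 8.0000e-04 -2.3817e+00 -2.1000e-03]
turn -1 [1.700e-03 7.599e-01 6.000e-04]
scene 315 ((514.997802734375, -330.4918212890625), (60.68110656738281, 74.52429962158203), 78.7315444946289)
side 520 ((512.0399780273438, -331.0546569824219), (63.940467834472656, 70.358154296875), 79.02664184570312)
```

```bash
python3 -m handwheel '[[-0.04,-0.007,-0.0175,0,0,0,1],[-0.054,-0.007,-0.0233,0,0,0,1],[-0.054,-0.007,-0.0233,0,0,0,1],[-0.054,-0.007,-0.0233,0,0,0,1],[-0.054,-0.007,-0.0233,0,0,0,1],[-0.054,-0.007,-0.0233,0,0,0,1]]'
python3 -m handwheel '[[-0.013,0,-0.006,0,0.152,0,1],[0,0,0,0,0.152,0,1],[0,0,0,0,0.152,0,1],[0,0,0,0,0.152,0,1],[0,0,0,0,0.152,0,1],[0,0,0,0,0,0,1]]'
python3 - <<'E'
from h import *
from workcell import bot,optics
s=bot.read_state(); p,M=tool(s); print(p,M.round(3),s["q"].round(3))
c=optics.read_camera("wrist"); T=np.eye(4);T[:3,:3]=M;T[:3,3]=p;T=T@c["hand_eye"]
np.savez("w1.npz",**c,T=T); cv2.imwrite("pics/w1.png",c["image"][:,:,::-1])
w=cloud(c,T)
for lo,hi in((.035,.046),(.1,.118)):
    m=(w[...,2]>lo)&(w[...,2]<hi)&(abs(w[...,0]-.515)<.06)&(abs(w[...,1]+.33)<.06)
    g=w[m][:,:2].astype(np.float32);print(len(g),np.median(w[m][:,2]),cv2.minAreaRect(g*1000))
E
```

```text
time: 0.9
tool_pos: [0.5221, -0.3404, 0.2509]
tcp_rot: [-0.469, 1.96, -1.96]
wrist_force: [0.3, -0.6, -0.6]
width: 0.996
time: 1.65
tool_pos: [0.53, -0.3307, 0.2506]
tcp_rot: [-0.299, -2.067, 2.066]
wrist_force: [0.2, -0.5, 0.2]
width: 0.999
[ 0.52999156 -0.33065696  0.25055065] [[-0.959 -0.001 -0.285]
 [ 0.285  0.    -0.959]
 [ 0.001 -1.    -0.   ]] [-0.598  0.148  1.666  0.     1.328  1.262]
2165 0.038928467101796815 ((515.4215698242188, -330.4632568359375), (59.99574661254883, 70.71760559082031), 79.13822937011719)
429 0.10852230881891828 ((517.6253662109375, -330.8504638671875), (15.863484382629395, 27.959056854248047), 79.01795959472656)
```

View pics/w1.png

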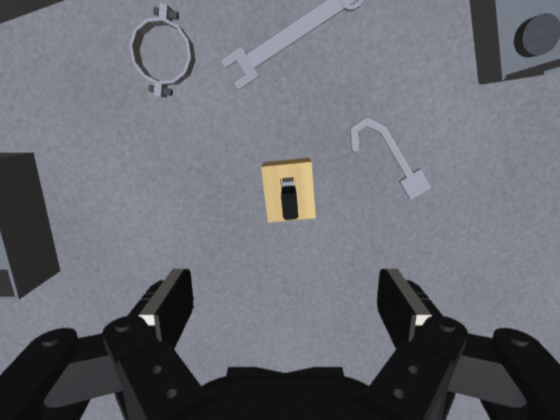

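The wrist view shows the stand at ~(289,190) with the black grip at ~(290,203). The grip centre measures (0.518,-0.331), with its y axis at 79°. Next I go to the lid.

```bash
python3 -m handwheel '[[0.01,0,-0.041,0,0,0,0],[0.0135,0,-0.055,0,0,0,0],[0.0135,0,-0.055,0,0,0,0],[0.0135,0,-0.056,0,0,0,0],[0.0135,0,-0.056,0,0,0,0],[0.0135,0,-0.056,0,0,0,0],[0.0135,0,-0.056,0,0,0,0],[0.0126,0,-0.0545,0,0,0,0]]'
python3 -m handwheel '[[0,0,0,0,0,0,0]]'
python3 - <<'E'
from h import *
from workcell import bot,optics
s=bot.read_state(); p,M=tool(s); print(p,s["q"].round(3),s["width"])
c=optics.read_camera("wrist"); T=np.eye(4);T[:3,:3]=M;T[:3,3]=p;T=T@c["hand_eye"]
np.savez("w2.npz",**c,T=T); cv2.imwrite("pics/w2.png",c["image"][:,:,::-1])
E
```

```text
time: 2.7
tool_pos: [0.5536, 0.1123, 0.2511]
tcp_rot: [-0.3, -2.068, 2.067]
wrist_force: [0.9, 0.1, 0.2]
width: -0.003
time: 2.82
tool_pos: [0.5535, 0.1141, 0.2509]
tcp_rot: [-0.294, -2.071, 2.069]
wrist_force: [0.7, -0.0, -0.7]
width: 0.001
[0.55354652 0.11407221 0.2508667 ] [1.580e-01 3.300e-02 1.790e+00 1.000e-03 1.319e+00 2.011e+00] 0.0006477063425191853
```

View pics/w2.png

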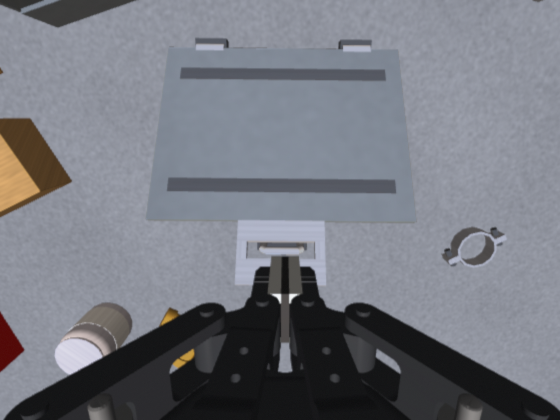

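The wrist view shows the lid squarely aligned, with the staple visible through the slot at ~(282,249). Now pressing down.

```bash
python3 -m handwheel '[[0,0.04,0,0,0,0,0],[0,0.035,0,0,0,0,0],[0,0.015,0,0,0,0,0],[0,0.015,0,0,0,0,0],[0,0.015,0,0,0,0,0],[0,0.015,0,0,0,0,0]]'
python3 -m handwheel '[[0,0.01,0,0,0,0,0],[0,0.01,0,0,0,0,0],[0,0.006,0,0,0,0,0],[0,0,0,0,0,0,0]]'
```

```text
time: 3.62
tool_pos: [0.5548, 0.1104, 0.1163]
tcp_rot: [-0.304, -2.067, 2.066]
wrist_force: [-0.4, 0.2, 2.6]
width: 0.001
time: 4.12
tool_pos: [0.5534, 0.1103, 0.0892]
tcp_rot: [-0.301, -2.065, 2.066]
wrist_force: [0.7, -0.0, 1.1]
width: 0.002
```

```bash
python3 -m handwheel '[[0,0.004,0,0,0,0,0],[0,0.003,0,0,0,0,0],[0,0,0,0,0,0,0]]'
python3 -m handwheel '[[0,0.002,0,0,0,0,0],[0,0,0,0,0,0,0]]'
```

```text
time: 4.5
tool_pos: [0.5539, 0.1104, 0.0829]
tcp_rot: [-0.302, -2.066, 2.066]
wrist_force: [-0.1, 0.3, 0.1]
width: 0.004
time: 4.75
tool_pos: [0.5538, 0.1104, 0.0809]
tcp_rot: [-0.302, -2.066, 2.066]
wrist_force: [0.1, -0.1, 0.7]
width: 0.003
```

```bash
python3 -m handwheel '[[0,0.0015,0,0,0,0,0],[0,0,0,0,0,0,0]]'
python3 -m handwheel '[[0,0.001,0,0,0,0,0],[0,0,0,0,0,0,0]]'
```

```text
time: 5.0
tool_pos: [0.5538, 0.1104, 0.0794]
tcp_rot: [-0.302, -2.066, 2.066]
wrist_force: [-0.2, 0.6, 0.3]
width: -0.001
time: 5.25
tool_pos: [0.5538, 0.1104, 0.0784]
tcp_rot: [-0.302, -2.066, 2.066]
wrist_force: [0.3, 0.3, 0.5]
width: 0.0
```

```bash
python3 - <<'E'
from h import *
from workcell import bot,optics
s=bot.read_state(); p,M=tool(s); print(p,s["wrist_force"],s["joint_torque"])
c=optics.read_camera("side");np.savez("side1.npz",**c);crop(c["image"],200,340,110,250,4,"pics/d3.png")
c=optics.read_camera("wrist"); cv2.imwrite("pics/w3.png",c["image"][:,:,::-1])
E
```

```text
[0.55380877 0.11040191 0.07841838] [0.29870976 0.25167122 0.51450815] [-1.87380686e-01 -4.16329730e+01 -3.20915329e+01 -9.24139260e-02
 -1.27034881e-01 -9.35242060e-04]
```

View pics/d3.png

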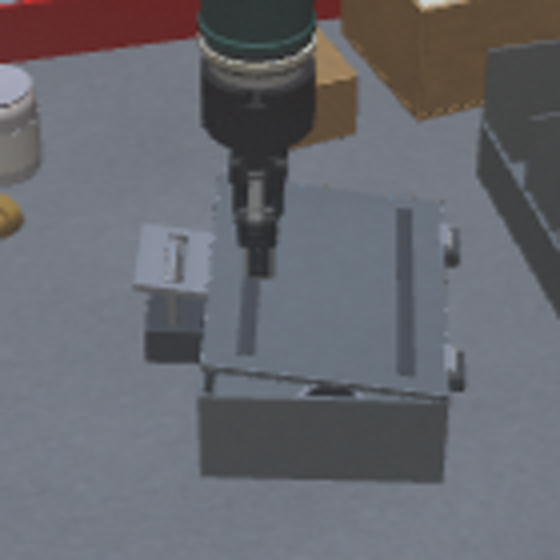

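View pics/w3.png

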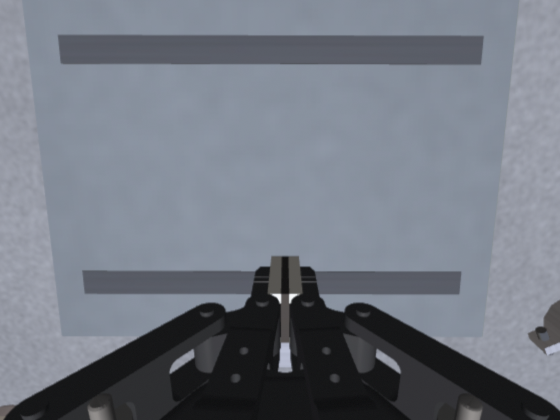

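```bash
python3 - <<'E'
from h import *
c=dict(np.load("side1.npz")); w=cloud(c)
f=lambda a,b:(200+a//4,110+b//4)
m=np.zeros((420,560),np.uint8); cv2.fillPoly(m,[np.array([f(270,300),f(430,220),f(430,370),f(215,345)])],1)
p=w[m>0];ct=p.mean(0)
for i in range(3):
    n=np.linalg.svd(p-ct)[2][2];n*=np.sign(n[2]);p=p[abs((p-ct)@n)<.004];ct=p.mean(0)
print(n,np.degrees(np.arccos(n[2])),ct,len(p))
xd=np.array([.958,-.286])
for q in ([.5538,.1104],[.678,.0725],[.492,.128]): print(q, ct[2]-(n[0]*(q[0]-ct[0])+n[1]*(q[1]-ct[1]))/n[2])
g=w[150:185,228:255].reshape(-1,3);g=g[g[:,2]>.06];print(g[::12].round(3))
# fingertip
a,b=f(262,268);print(w[b-3:b+3,a-2:a+3].reshape(-1,3).round(3)[::4])
E
```

```text
Traceback (most recent call last):
numpy.linalg.LinAlgError: SVD did not converge
```

```bash
python3 - <<'E'
from h import *
c=dict(np.load("side1.npz")); w=cloud(c)
f=lambda a,b:(200+a//4,110+b//4)
m=np.zeros((420,560),np.uint8); cv2.fillPoly(m,[np.array([f(270,300),f(430,220),f(430,370),f(215,345)])],1)
p=w[m>0];p=p[np.isfinite(p).all(1)];ct=p.mean(0)
for i in range(3):
    n=np.linalg.svd(p-ct)[2][2];n*=np.sign(n[2]);p=p[abs((p-ct)@n)<.004];ct=p.mean(0)
print(n,np.degrees(np.arccos(n[2])),ct,len(p))
for q in ([.5538,.1104],[.678,.0725],[.492,.128]): print(q, ct[2]-(n[0]*(q[0]-ct[0])+n[1]*(q[1]-ct[1]))/n[2])
g=w[165:175,233:250].reshape(-1,3);g=g[g[:,2]>.06];print(g[::12].round(3))
a,b=f(262,268);print(w[b-3:b+3,a-2:a+3].reshape(-1,3).round(3)[::4])
E
```

```text
[ 0.13365775 -0.0359914   0.99037378] 7.95636159496934 [0.60863527 0.06760224 0.09255924] 1095
[0.5538, 0.1104] 0.10151495918587361
[0.678, 0.0725] 0.08337598281058999
[0.492, 0.128] 0.11049489965054886
[[0.479 0.17  0.116]
 [0.499 0.165 0.113]
 [0.495 0.161 0.113]
 [0.486 0.159 0.113]
 [0.478 0.15  0.117]
 [0.513 0.153 0.108]
 [0.51  0.151 0.106]
 [0.508 0.142 0.11 ]
 [0.495 0.134 0.115]
 [0.489 0.133 0.114]]
[[0.545 0.101 0.126]
 [0.556 0.101 0.124]
 [0.552 0.096 0.125]
 [0.55  0.1   0.119]
 [0.547 0.099 0.117]
 [0.544 0.1   0.113]
 [0.556 0.101 0.111]
 [0.554 0.103 0.105]]
```

```bash
python3 - <<'E'
from h import *
from workcell import bot,optics
c=dict(np.load("w2.npz")); t=cloud(c,c["hand_eye"])
for v in range(250,300,4): print(v,t[v,278].round(4),t[v,292].round(4))
s=bot.read_state(); p,M=tool(s);c=optics.read_camera("wrist");T=np.eye(4);T[:3,:3]=M;T[:3,3]=p;T=T@c["hand_eye"]
t=cloud(c,c["hand_eye"]);w=cloud(c,T)
for v in range(250,300,4): print(v,t[v,278].round(4),t[v,292].round(4))
print(w[100:250:25,280].round(4), s["wrist_force"],s["joint_torque"])
E
```

```text
250 [ 0.0577  0.1389 -0.0077] [0.0582 0.1398 0.0069]
254 [ 0.1142  0.2528 -0.0102] [0.1138 0.2518 0.0098]
258 [-0.0123 -0.029  -0.004 ] [-0.012  -0.0284  0.0025]
262 [-0.0122 -0.0331 -0.0039] [-0.0114 -0.0314  0.0025]
266 [-0.0124 -0.0375 -0.0039] [-0.0114 -0.0355  0.0024]
270 [-0.0113 -0.0391 -0.0038] [-0.0118 -0.04    0.0023]
274 [-0.0121 -0.0443 -0.0037] [-0.0118 -0.0437  0.0022]
278 [-0.0121 -0.0476 -0.0037] [-0.0117 -0.0468  0.0021]
282 [-0.0119 -0.0506 -0.0036] [-0.0124 -0.0515  0.002 ]
286 [-0.0111 -0.0522 -0.0036] [-0.0118 -0.0535  0.0019]
290 [-0.0123 -0.0572 -0.0035] [nan nan nan]
294 [-0.0116 -0.059  -0.0034] [-0.0112 -0.0583  0.0018]
298 [-0.0104 -0.0598 -0.0034] [-0.0125 -0.0632  0.0017]
250 [-0.0118 -0.0188 -0.0042] [-0.0122 -0.0196  0.0027]
254 [-0.0095 -0.0186 -0.0042] [-0.01   -0.0196  0.0027]
258 [-0.0122 -0.0289 -0.004 ] [-0.0119 -0.0282  0.0025]
262 [-0.0119 -0.0324 -0.004 ] [-0.0114 -0.0314  0.0024]
266 [-0.0119 -0.0364 -0.0039] [-0.0117 -0.0361  0.0023]
270 [-0.0118 -0.0401 -0.0038] [-0.012  -0.0404  0.0022]
274 [-0.0124 -0.0448 -0.0037] [-0.012  -0.0441  0.0022]
278 [-0.0117 -0.0469 -0.0037] [-0.0115 -0.0466  0.0021]
282 [-0.0119 -0.0505 -0.0036] [-0.0118 -0.0504  0.002 ]
286 [-0.0118 -0.0535 -0.0036] [-0.0115 -0.053   0.0019]
290 [-0.012  -0.0568 -0.0035] [-0.0127 -0.0581  0.0018]
294 [-0.0117 -0.0592 -0.0035] [-0.0115 -0.0588  0.0018]
298 [-0.0102 -0.0594 -0.0035] [-0.0128 -0.0636  0.0017]
[[0.6337 0.0896 0.0875]
 [0.6231 0.0928 0.0883]
 [0.6122 0.0961 0.0899]
 [0.6011 0.0995 0.0918]
 [0.5897 0.1029 0.0933]
 [0.5778 0.1065 0.0945]] [-0.52850742  0.26394832  0.31671467] [-1.78511306e-01 -4.17423320e+01 -3.21462142e+01 -8.88578896e-02
 -9.67886159e-02 -1.16466686e-03]
```

The lid is still 8° open, but force is near zero. The real fingertips appear to sit ~20 mm behind the reported TCP, so I keep going in small steps.

```bash
python3 -m handwheel '[[0,0.006,0,0,0,0,0],[0,0.005,0,0,0,0,0],[0,0,0,0,0,0,0]]'
python3 -m handwheel '[[0,0.003,0,0,0,0,0],[0,0,0,0,0,0,0]]'
python3 - <<'E'
from h import *
from workcell import bot,optics
s=bot.read_state(); p,M=tool(s);c=optics.read_camera("wrist");T=np.eye(4);T[:3,:3]=M;T[:3,3]=p;T=T@c["hand_eye"]
w=cloud(c,T);print(p,w[100:250:25,280].round(4), s["wrist_force"])
E
```

```text
time: 5.78
tool_pos: [0.5533, 0.1102, 0.0666]
tcp_rot: [-0.3, -2.065, 2.066]
wrist_force: [-0.5, 0.6, -0.9]
width: 0.004
time: 6.02
tool_pos: [0.5537, 0.1103, 0.0642]
tcp_rot: [-0.302, -2.065, 2.066]
wrist_force: [0.0, -0.4, 0.4]
width: 0.001
[0.55372425 0.11029532 0.06416331] [[0.6333 0.0896 0.0821]
 [0.6233 0.0926 0.083 ]
 [0.6128 0.0958 0.0828]
 [0.6019 0.0991 0.0827]
 [0.5908 0.1024 0.084 ]
 [0.5789 0.1061 0.0841]] [ 0.01510922 -0.40421194  0.40803586]
```

```bash
python3 -m handwheel '[[0,0.002,0,0,0,0,0],[0,0,0,0,0,0,0]]'
python3 -m handwheel '[[0,0.0015,0,0,0,0,0],[0,0,0,0,0,0,0]]'
python3 -m handwheel '[[0,0.001,0,0,0,0,0],[0,0,0,0,0,0,0]]'
```

```text
time: 6.32
tool_pos: [0.5539, 0.1103, 0.0624]
tcp_rot: [-0.302, -2.066, 2.066]
wrist_force: [0.2, 0.6, 0.4]
width: -0.002
time: 6.58
tool_pos: [0.5538, 0.1104, 0.0609]
tcp_rot: [-0.302, -2.066, 2.066]
wrist_force: [-0.0, 0.5, 0.8]
width: -0.002
time: 6.82
tool_pos: [0.5538, 0.1104, 0.0599]
tcp_rot: [-0.302, -2.066, 2.066]
wrist_force: [-1.0, -0.0, 1.4]
width: 0.002
```

```bash
python3 -m handwheel '[[0,0.001,0,0,0,0,0],[0,0,0,0,0,0,0]]'
python3 -m handwheel '[[0,0.001,0,0,0,0,0],[0,0,0,0,0,0,0]]'
python3 -m handwheel '[[0,0.001,0,0,0,0,0],[0,0,0,0,0,0,0]]'
python3 - <<'E'
from h import *
from workcell import bot,optics
s=bot.read_state(); p,M=tool(s);c=optics.read_camera("wrist");T=np.eye(4);T[:3,:3]=M;T[:3,3]=p;T=T@c["hand_eye"]
w=cloud(c,T);print(p,w[100:250:25,280].round(4), s["wrist_force"])
E
```

```text
time: 7.08
tool_pos: [0.5538, 0.1104, 0.0589]
tcp_rot: [-0.302, -2.066, 2.066]
wrist_force: [-0.3, 0.4, 0.6]
width: 0.004
time: 7.32
tool_pos: [0.5538, 0.1104, 0.0587]
tcp_rot: [-0.302, -2.066, 2.066]
wrist_force: [-3.3, 0.1, 6.1]
width: -0.003
time: 7.58
tool_pos: [0.5538, 0.1104, 0.0587]
tcp_rot: [-0.301, -2.065, 2.066]
wrist_force: [-5.9, -0.9, 11.1]
width: 0.003
[0.55381813 0.11044049 0.05866553] [[0.6332 0.0897 0.0792]
 [0.6234 0.0927 0.0807]
 [0.6132 0.0958 0.0802]
 [0.6025 0.099  0.0801]
 [0.5909 0.1026 0.0786]
 [0.5797 0.106  0.0806]] [-5.88137995 -0.86034964 11.09455761]
```

The lid is shut: 11 N reaction, plane at z≈0.080 and flat. The true fingertip is ~22 mm behind the nominal TCP when closed. I'll check the pad geometry when open from the earlier image.

```bash
python3 - <<'E'
from h import *
c=dict(np.load("w1.npz")); t=cloud(c,c["hand_eye"])
for u in (165,172,178,184,190):
    for v in range(264,345,8): 
        if abs(t[v,u,2])<.07 and t[v,u,1]<.02: print(u,v,t[v,u].round(4))
E
python3 -m handwheel '[[0,-0.02,0,0,0,0,0],[0,-0.05,0,0,0,0,0],[0,-0.05,0,0,0,0,0],[0,-0.04,0,0,0,0,0.5],[0,0,0,0,0,0,0.5]]'
python3 - <<'E'
from h import *
from workcell import bot,optics
s=bot.read_state(); p,M=tool(s); print(p,s["wrist_force"],s["width"])
c=optics.read_camera("wrist"); T=np.eye(4);T[:3,:3]=M;T[:3,3]=p;T=T@c["hand_eye"]
np.savez("w4.npz",**c,T=T); cv2.imwrite("pics/w4.png",c["image"][:,:,::-1])
c=optics.read_camera("side");np.savez("side2.npz",**c);crop(c["image"],200,340,110,250,4,"pics/d4.png")
c=optics.read_camera("scene");np.savez("scene2.npz",**c)
E
```

```text
165 280 [-0.0119 -0.0488 -0.0495]
165 288 [-0.012  -0.0553 -0.0472]
165 296 [-0.0116 -0.0603 -0.0454]
165 304 [-0.0112 -0.065  -0.0438]
165 312 [-0.0086 -0.0659 -0.0438]
165 320 [-0.0058 -0.0667 -0.0438]
165 328 [-0.0035 -0.0681 -0.0436]
165 336 [ 0.    -0.068 -0.044]
165 344 [-0.0177 -0.0936 -0.0328]
172 272 [-0.0124 -0.0428 -0.0487]
172 280 [-0.0115 -0.0481 -0.047 ]
172 288 [-0.0119 -0.055  -0.0446]
172 296 [-0.0107 -0.0589 -0.0434]
172 304 [-0.0076 -0.0594 -0.0436]
172 312 [-0.0044 -0.0599 -0.0437]
172 320 [-0.0018 -0.0612 -0.0436]
172 328 [ 0.0015 -0.0616 -0.0438]
172 336 [ 0.0049 -0.0618 -0.0441]
172 344 [ 0.0069 -0.0638 -0.0436]
178 272 [-0.0119 -0.042  -0.0465]
178 280 [-0.0122 -0.0494 -0.044 ]
178 288 [-0.0097 -0.0514 -0.0437]
178 296 [-0.0069 -0.0527 -0.0435]
178 304 [-0.0031 -0.0525 -0.044 ]
178 312 [-0.0006 -0.0542 -0.0436]
178 320 [ 0.0023 -0.0555 -0.0435]
178 328 [ 0.0052 -0.0566 -0.0435]
178 336 [ 0.0092 -0.0563 -0.044 ]
184 272 [-0.0118 -0.0419 -0.0439]
184 280 [-0.0087 -0.0432 -0.0438]
184 288 [-0.0059 -0.0449 -0.0436]
184 296 [-0.0021 -0.0451 -0.0439]
184 304 [ 0.0014 -0.0456 -0.044 ]
184 312 [ 0.0043 -0.0471 -0.0439]
184 320 [ 0.007  -0.049  -0.0435]
190 272 [-0.0079 -0.0344 -0.0438]
190 280 [-0.0048 -0.0361 -0.0436]
190 288 [-0.0015 -0.0374 -0.0436]
190 296 [ 0.0012 -0.0396 -0.0432]
190 304 [ 0.0057 -0.0391 -0.0437]
190 312 [ 0.0088 -0.0406 -0.0436]
time: 8.25
tool_pos: [0.557, 0.1107, 0.2218]
tcp_rot: [-0.312, -2.072, 2.067]
wrist_force: [0.2, -0.9, -0.5]
width: 0.419
[0.55696605 0.11074581 0.22184595] [ 0.15627255 -0.86384035 -0.54181218] 0.4189539778616018
```

View pics/w4.png

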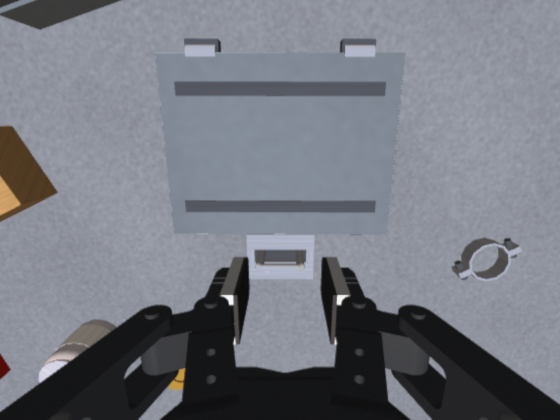

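View pics/d4.png

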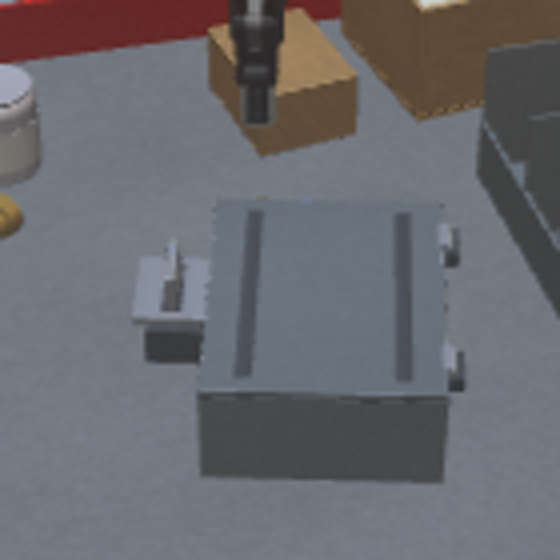

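The lid is flat, with the staple standing up through the slot at ~(280,257) in wrist and (173,250) in the crop. Open or shut, the pads end ~22 mm short of the nominal TCP, so the pad centre is at tool y≈-0.042. Measuring the staple next.

```bash
python3 - <<'E'
from h import *
for n in("w4","side2","scene2","w2"):
    c=dict(np.load(n+".npz")); w=cloud(c,c.get("T"))
    if n=="w2": lo=.1;hi=.125
    m=(w[...,2]>.105)&(w[...,2]<.122)&(abs(w[...,0]-.492)<.05)&(abs(w[...,1]-.128)<.05)
    g=w[m]; print(n,len(g),g.mean(0).round(4) if len(g) else "")
    if len(g)>8:
        r=cv2.minAreaRect((g[:,:2]*1000).astype(np.float32)); print(r, np.median(g[:,2]),g[:,2].max())
    # chest front/lid edges: lid top rect
    m=(abs(w[...,2]-.081)<.004)&(abs(w[...,0]-.58)<.2)&(abs(w[...,1]-.1)<.2)
    g=w[m]
    if len(g)>500:print("lid rect",cv2.minAreaRect((g[:,:2]*1000).astype(np.float32)))
    # tongue only: points >0.03 in front of the front edge
    X=np.array([np.cos(np.radians(-16.6)),np.sin(np.radians(-16.6))]);Y=np.array([-X[1],X[0]])
    a=(g[:,:2]-[.678,.0725])@X; b=(g[:,:2]-[.678,.0725])@Y
    k=(a<-.18)&(a>-.215); 
    if k.sum()>5: print("tongue",k.sum(),"lat",np.percentile(b[k],[2,98]).round(4),"a min",np.percentile(a,1).round(4), "amax",np.percentile(a,99).round(4), "b lid",np.percentile(b[(a>-.1)],[1,99]).round(4))
E
```

```text
w4 374 [0.499  0.1346 0.1103]
((498.60565185546875, 134.70912170410156), (45.837127685546875, 7.559264659881592), 73.20157623291016) 0.11080905296658777 0.11399243627842748
lid rect ((580.4286499023438, 110.01736450195312), (220.5082244873047, 228.06057739257812), 73.30823516845703)
tongue 1050 lat [-0.0258  0.0417] a min -0.2094 amax 0.0032 b lid [-0.0995  0.1153]
side2 35 [0.4917 0.1274 0.113 ]
((491.91412353515625, 129.7962646484375), (44.06462478637695, 7.831028938293457), 71.65911865234375) 0.11372719105082973 0.11846524197216979
lid rect ((578.2784423828125, 108.31219482421875), (226.18411254882812, 232.43136596679688), 72.74520111083984)
tongue 118 lat [-0.0296  0.0418] a min -0.2157 amax 0.0041 b lid [-0.1038  0.1152]
scene2 56 [0.4995 0.1338 0.1112]
((498.5506591796875, 133.6667022705078), (47.20729446411133, 10.079203605651855), 72.64498138427734) 0.11168051872655954 0.11566075138085918
lid rect ((582.1188354492188, 108.75376892089844), (219.76002502441406, 236.2620086669922), 73.332275390625)
tongue 166 lat [-0.0263  0.0412] a min -0.2083 amax 0.0066 b lid [-0.1     0.1153]
w2 331 [0.4992 0.1349 0.1102]
((498.6581115722656, 134.92723083496094), (46.58441925048828, 7.764509201049805), 73.1064453125) 0.1107017367984856 0.11384254826505125
lid rect ((682.3045043945312, 79.39353942871094), (219.6501007080078, 14.962614059448242), 73.12901306152344)
```

Staple centre is (0.4986, 0.1348), bar at 73.2°; wrist and scene agree, while the side camera reads ~6 mm off. Back to the hook.

```bash
python3 -m handwheel '[[-0.0085,0,0.04,0,0,0,0.55],[-0.0118,0.003,0.056,0,0,0,0.55],[-0.0118,0.003,0.056,0,0,0,0.55],[-0.0118,0.003,0.056,0,0,0,0.55],[-0.0118,0.003,0.056,0,0,0,0.55],[-0.0118,0.003,0.056,0,0,0,0.55],[-0.0118,0.003,0.056,0,0,0,0.55],[-0.0118,0.003,0.056,0,-0.098,0,0.55]]'
python3 -m handwheel '[[0,0,0,0,0,0,0.55],[0,0,0,0,0,0,0.55]]'
python3 - <<'E'
from h import *
from workcell import bot,optics
s=bot.read_state(); p,M=tool(s); print(p,s["width"])
zd=[np.cos(np.radians(79)),np.sin(np.radians(79)),0]
c=optics.read_camera("wrist"); T=np.eye(4);T[:3,:3]=M;T[:3,3]=p;T=T@c["hand_eye"]
cv2.imwrite("pics/w5.png",c["image"][:,:,::-1])
w=cloud(c,T)
m=(w[...,2]>.1)&(w[...,2]<.118)&(abs(w[...,0]-.515)<.04)&(abs(w[...,1]+.33)<.04)
g=w[m];print(len(g),np.median(g[:,2]),cv2.minAreaRect((g[:,:2]*1000).astype(np.float32)))
plan(s,[.5176,-.3309,.046],zd)
E
```

```text
time: 9.4
tool_pos: [0.5159, -0.3307, 0.1932]
tcp_rot: [-0.198, -2.122, 2.118]
wrist_force: [0.5, -0.1, 0.3]
width: 0.553
time: 9.65
tool_pos: [0.5164, -0.3288, 0.1938]
tcp_rot: [-0.202, -2.121, 2.116]
wrist_force: [-0.1, 0.3, -0.6]
width: 0.548
[ 0.51640839 -0.32882565  0.19379316] 0.5478588103367138
627 0.10860574772604467 ((518.0767211914062, -331.1034240722656), (15.056014060974121, 27.210514068603516), 78.74420928955078)
tilt err deg 0.22978880113158723
shift tool [-0.0021  0.1478  0.0021]
turn 1 [-0.0054  3.1398  0.0033]
turn -1 [ 0.0021 -0.0018  0.0034]
```

View pics/w5.png

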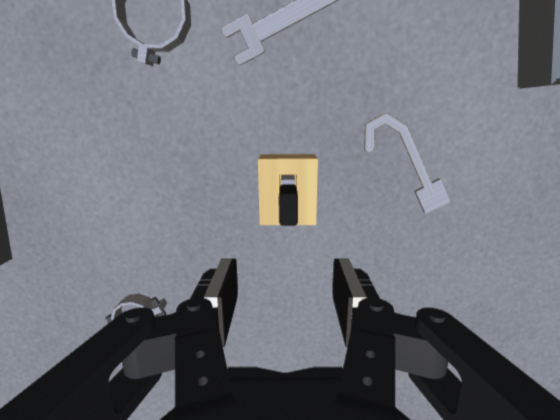

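The grip is centred between the pads in view, at ~(289,207), with the stand aligned. Descending.

```bash
python3 -m handwheel '[[-0.002,0.04,0.002,0,0,0,0.55],[0,0.04,0,0,0,0,0.55],[0,0.035,0,0,0,0,0.55],[0,0.02,0,0,0,0,0.55],[0,0.013,0,0,0,0,0.55],[0,0,0,0,0,0,0.55]]'
python3 - <<'E'
from h import *
from workcell import bot,optics
s=bot.read_state(); print(s["tool_pos"],s["wrist_force"],s["width"])
c=optics.read_camera("wrist"); cv2.imwrite("pics/w6.png",c["image"][:,:,::-1])
c=optics.read_camera("side");crop(c["image"],230,370,230,370,4,"pics/d6.png")
E
```

```text
time: 10.45
tool_pos: [0.519, -0.3314, 0.0476]
tcp_rot: [-0.203, -2.121, 2.12]
wrist_force: [-0.3, -0.4, 0.8]
width: 0.548
[ 0.51904479 -0.3313665   0.04761103] [-0.294282   -0.36288407  0.77427708] 0.5476122024006844
```

View pics/w6.png

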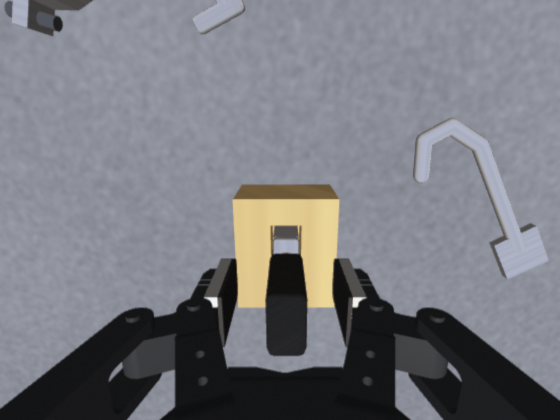

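View pics/d6.png

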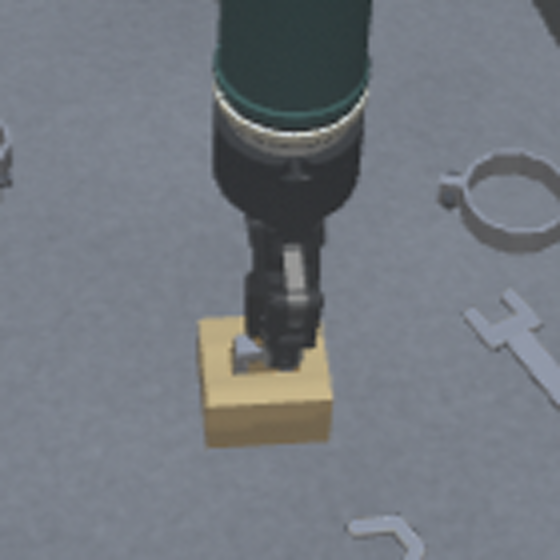

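```bash
python3 - <<'E'
from h import *
from workcell import bot,optics
s=bot.read_state();p,M=tool(s)
c=optics.read_camera("side");crop(c["image"],270,340,280,350,8,"pics/d7.png");np.savez("side7.npz",**c)
w=cloud(c)
for v in range(306,326,2): print(v,[ (u,*((w[v,u]-p)@M).round(3)) for u in range(288,312,5)])
c=optics.read_camera("wrist");t=cloud(c,c["hand_eye"])
m=(abs(t[...,2])<.012)&(t[...,1]>-.08)&(t[...,1]<-.055)
v,u=np.nonzero(m);print("grip top pts",len(u),u.min(),u.max(),v.min(),v.max());g=t[m];print(np.percentile(g,[1,50,99],0).round(4))
print(t[262:345:8,222].round(4).tolist())
E
```

```text
306 [(288, np.float64(0.018), np.float64(0.049), np.float64(-0.071)), (293, np.float64(0.016), np.float64(-0.052), np.float64(0.007)), (298, np.float64(0.014), np.float64(-0.126), np.float64(0.064)), (303, np.float64(0.004), np.float64(-0.127), np.float64(0.066)), (308, np.float64(-0.005), np.float64(-0.129), np.float64(0.068))]
308 [(288, np.float64(0.019), np.float64(0.047), np.float64(-0.063)), (293, np.float64(0.016), np.float64(-0.043), np.float64(0.006)), (298, np.float64(0.014), np.float64(-0.121), np.float64(0.066)), (303, np.float64(0.004), np.float64(-0.12), np.float64(0.066)), (308, np.float64(-0.006), np.float64(-0.121), np.float64(0.067))]
310 [(288, np.float64(0.023), np.float64(0.01), np.float64(-0.029)), (293, np.float64(0.016), np.float64(-0.036), np.float64(0.006)), (298, np.float64(0.013), np.float64(-0.111), np.float64(0.063)), (303, np.float64(0.003), np.float64(-0.108), np.float64(0.061)), (308, np.float64(-0.007), np.float64(-0.108), np.float64(0.062))]
312 [(288, np.float64(0.023), np.float64(0.009), np.float64(-0.023)), (293, np.float64(0.016), np.float64(-0.
[... 1922 characters left out ...]
loat64(0.009)), (293, np.float64(0.015), np.float64(0.009), np.float64(0.01)), (298, np.float64(0.004), np.float64(0.003), np.float64(0.015)), (303, np.float64(-0.007), np.float64(0.007), np.float64(0.013)), (308, np.float64(-0.018), np.float64(0.008), np.float64(0.013))]
grip top pts 2503 263 303 289 354
[[-0.011  -0.0606 -0.0092]
 [ 0.0005 -0.0591 -0.0015]
 [ 0.0158 -0.0554  0.0063]]
[[-0.0125, -0.0335, -0.0292], [-0.0114, -0.039, -0.0282], [-0.0115, -0.0464, -0.0268], [-0.012, -0.0536, -0.0254], [-0.0115, -0.0587, -0.0245], [-0.0092, -0.0605, -0.0243], [-0.0061, -0.061, -0.0244], [-0.0031, -0.0617, -0.0244], [0.0011, -0.0608, -0.0248], [0.0044, -0.0612, -0.025], [0.0075, -0.0619, -0.025]]
```

View pics/d7.png

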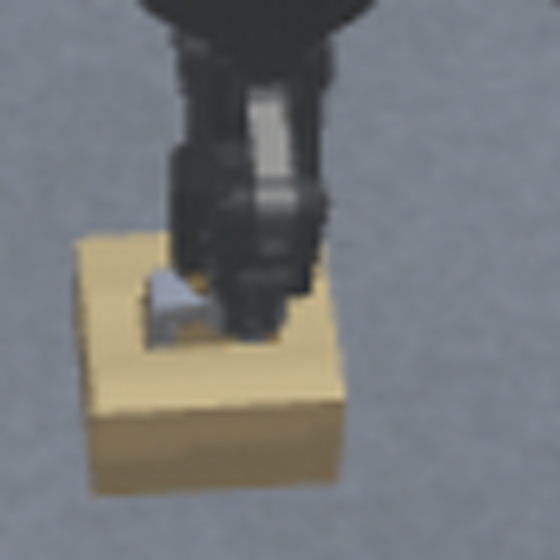

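The wrist view puts the grip ~3 mm towards tool +x of the pads, and the side view agrees in sign. I correct that and close.

```bash
python3 -m handwheel '[[0.0035,0.001,-0.0015,0,0,0,0.55],[0,0,0,0,0,0,0.3],[0,0,0,0,0,0,0.15],[0,0,0,0,0,0,0.05],[0,0,0,0,0,0,0.05],[0,0,0,0,0,0,0.05]]' 60
python3 - <<'E'
from h import *
from workcell import bot,optics
s=bot.read_state();p,M=tool(s);print(p,s["wrist_force"],s["width"])
c=optics.read_camera("wrist");t=cloud(c,c["hand_eye"])
cv2.imwrite("pics/w8.png",c["image"][:,:,::-1])
m=(abs(t[...,2])<.0075)&(t[...,1]>-.08)&(t[...,1]<-.055)&(t[...,0]>-.012)
g=t[m];print(np.percentile(g,[1,50,99],0).round(4))
E
```

```text
time: 11.4
tool_pos: [0.516, -0.3298, 0.0472]
tcp_rot: [-0.204, -2.121, 2.12]
wrist_force: [-0.2, 1.5, 2.5]
width: 0.177
[ 0.51597827 -0.329847    0.0472383 ] [-0.16052902  1.52972528  2.54659718] 0.17658686898605605
[[-0.0118 -0.063  -0.0073]
 [-0.0012 -0.0616 -0.    ]
 [ 0.0109 -0.0583  0.0073]]
```

View pics/w8.png

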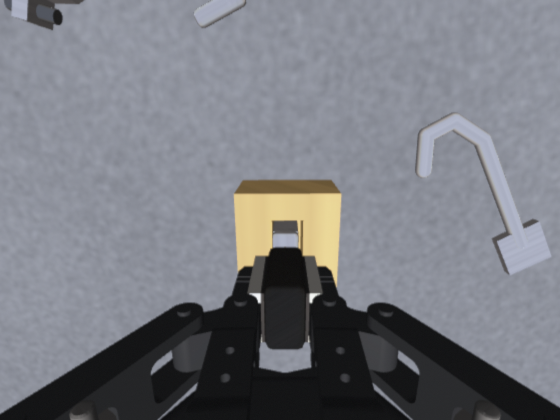

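```bash
python3 -m handwheel '[[0,-0.01,0,0,0,0,0.05],[0,-0.015,0,0,0,0,0.05],[0,-0.03,0,0,0,0,0.05],[0,-0.04,0,0,0,0,0.05],[0,-0.04,0,0,0,0,0.05],[0,-0.04,0,0,0,0,0.05],[0,-0.02,0,0,0,0,0.05],[0,0,0,0,0,0,0.05]]'
python3 - <<'E'
from h import *
from workcell import bot,optics
s=bot.read_state();p,M=tool(s);print(p,s["wrist_force"],s["width"])
c=optics.read_camera("wrist");t=cloud(c,c["hand_eye"]);np.savez("w9.npz",**c)
cv2.imwrite("pics/w9.png",c["image"][:,:,::-1])
m=(abs(t[...,2])<.006)&(t[...,1]>-.068)&(t[...,1]<-.055)&(t[...,0]>-.03)
g=t[m];print(np.percentile(g,[0.3,50,99.7],0).round(4))
for v in range(225,352,6): print(v,t[v,284].round(4))
plan(s,[.4986,.1348,.2],[np.cos(np.radians(73.2)),np.sin(np.radians(73.2)),0])
c=optics.read_camera("side");cv2.imwrite("pics/d9.png",c["image"][:,:,::-1])
c=optics.read_camera("scene");crop(c["image"],90,250,100,240,5,"pics/s9.png")
E
```

```text
time: 12.45
tool_pos: [0.5169, -0.3305, 0.2442]
tcp_rot: [-0.208, -2.12, 2.124]
wrist_force: [0.5, 0.3, -2.0]
width: 0.186
[ 0.51692152 -0.33052466  0.24418607] [ 0.4664824   0.27495398 -1.95838696] 0.1856655276572975
[[-0.0162 -0.063  -0.006 ]
 [-0.0051 -0.0615 -0.    ]
 [ 0.0113 -0.0552  0.006 ]]
225 [-0.0164  0.0059 -0.0012]
231 [-0.0163 -0.0035 -0.0012]
237 [-0.0146 -0.0081 -0.0012]
243 [-0.011  -0.0076 -0.0012]
249 [-0.0151 -0.0249 -0.0012]
255 [-0.0155 -0.0326 -0.0011]
261 [-0.0157 -0.039  -0.0011]
267 [-0.0155 -0.0444 -0.0011]
273 [-0.0159 -0.0504 -0.0011]
279 [-0.0158 -0.055  -0.0011]
285 [-0.0151 -0.0584 -0.0011]
291 [-0.0144 -0.0613 -0.0011]
297 [-0.0122 -0.0619 -0.0011]
303 [-0.0092 -0.0611 -0.0011]
309 [-0.0074 -0.0624 -0.0011]
315 [-0.0044 -0.0617 -0.0011]
321 [nan nan nan]
327 [ 0.0007 -0.0619 -0.0011]
333 [ 0.0037 -0.0615 -0.0011]
339 [ 0.0061 -0.062  -0.0011]
345 [ 0.0099 -0.0608 -0.0011]
351 [ 0.2756  0.2451 -0.0017]
tilt err deg 0.2379855816828081
shift tool [ 0.107   0.043  -0.4533]
turn 1 [-5.9000e-03 -3.0406e+00  2.3000e-03]
turn -1 [-0.0015  0.101  -0.0039]
```

View pics/d9.png

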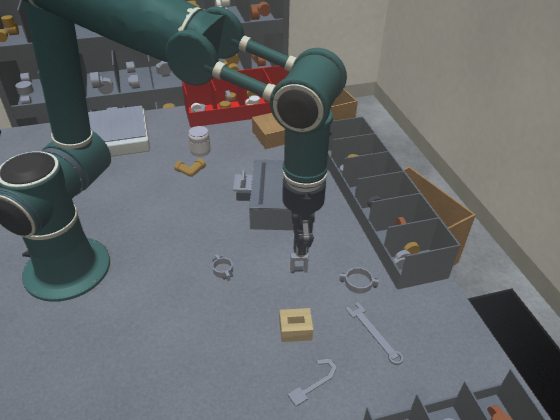

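View pics/s9.png

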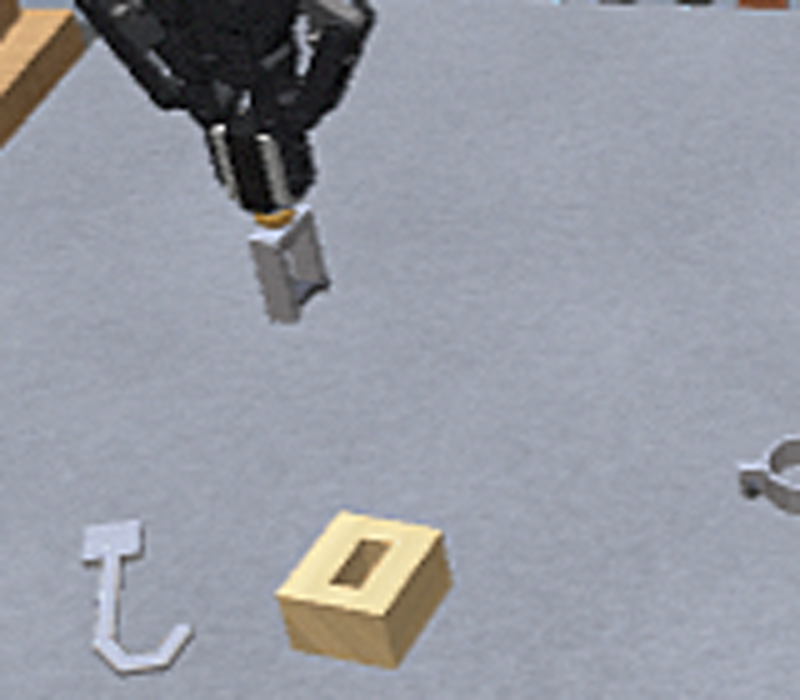

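View pics/w9.png

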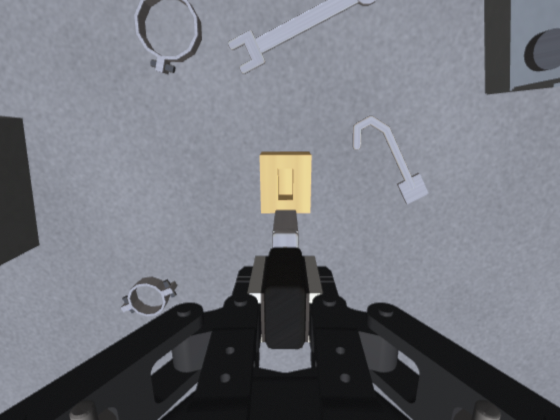

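The hook is held upright. Its gate side shows in s9 at crop (310,290), and the nose leg faces away from the robot. In the tool frame the jaw is at x≈-0.0017, y≈+0.0095. Moving to the staple.

```bash
python3 -m handwheel '[[0.006,0,-0.0235,0,0,0,0.05],[0.0114,0,-0.0475,0,0,0,0.05],[0.0114,0,-0.0475,0,0,0,0.05],[0.0114,0,-0.0475,0,0,0,0.05],[0.0114,0,-0.0475,0,0,0,0.05],[0.0114,0,-0.0475,0,0,0,0.05],[0.0114,0,-0.0475,0,0,0,0.05],[0.0114,0,-0.0475,0,0,0,0.05]]'
python3 -m handwheel '[[0.0114,0,-0.0475,0,0,0,0.05],[0.0114,0,-0.05,0,0,0,0.05],[0,0,0,0,0.05,0,0.05],[0,0,0,0,0.051,0,0.05],[0,0.02,0,0,0,0,0.05],[0,0,0,0,0,0,0.05]]'
python3 - <<'E'
from h import *
from workcell import bot,optics
s=bot.read_state();p,M=tool(s);print(p,s["wrist_force"],s["width"],s["q"].round(2))
c=optics.read_camera("wrist");t=cloud(c,c["hand_eye"]);T=np.eye(4);T[:3,:3]=M;T[:3,3]=p;w=cloud(c,T@c["hand_eye"])
np.savez("w10.npz",**c,T=T@c["hand_eye"])
cv2.imwrite("pics/w10.png",c["image"][:,:,::-1])
print("grip face",[t[v,284].round(4).tolist() for v in (255,267,309,327,339,345)])
print("tongue pts",[w[v,284].round(4).tolist() for v in (130,160,190,200,210,220)])
plan(s,[.4970,.1353,.16],[np.cos(np.radians(73.2)),np.sin(np.radians(73.2)),0])
c=optics.read_camera("side");crop(c["image"],190,330,90,230,5,"pics/d10.png")
E
```

```text
time: 13.6
tool_pos: [0.4979, 0.0384, 0.2405]
tcp_rot: [-0.201, -2.12, 2.119]
wrist_force: [0.6, 0.3, -1.6]
width: 0.178
time: 14.35
tool_pos: [0.4931, 0.1358, 0.2182]
tcp_rot: [-0.297, -2.059, 2.064]
wrist_force: [-0.2, -0.7, -2.0]
width: 0.174
[0.49311133 0.13577092 0.21815225] [-0.20185468 -0.65279006 -1.99661008] 0.17372067493007154 [ 0.22 -0.05  1.93  0.    1.27  2.08]
grip face [[-0.0157, -0.0331, -0.0012], [-0.015, -0.0436, -0.0012], [-0.0071, -0.062, -0.0012], [0.0011, -0.0616, -0.0012], [0.0061, -0.062, -0.0012], [0.0089, -0.062, -0.0012]]
tongue pts [[0.5527, 0.1188, 0.0812], [0.5265, 0.1267, 0.0811], [0.4946, 0.1363, 0.0633], [0.4973, 0.1356, 0.1128], [0.5094, 0.1321, 0.1842], [0.5093, 0.1322, 0.2041]]
tilt err deg 0.38583610251484907
shift tool [-0.0042  0.0581 -0.0009]
turn 1 [ 0.0094 -3.1406  0.0049]
turn -1 [-0.0031  0.001   0.006 ]
```

View pics/w10.png

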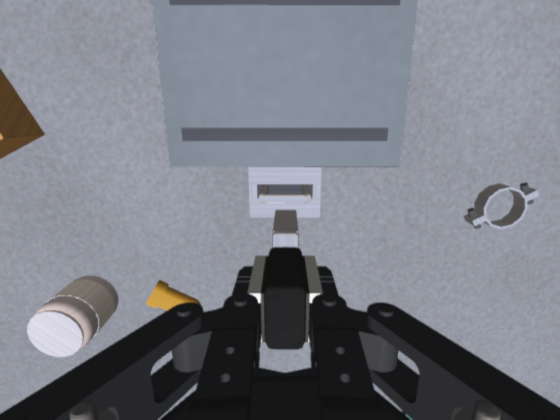

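View pics/d10.png

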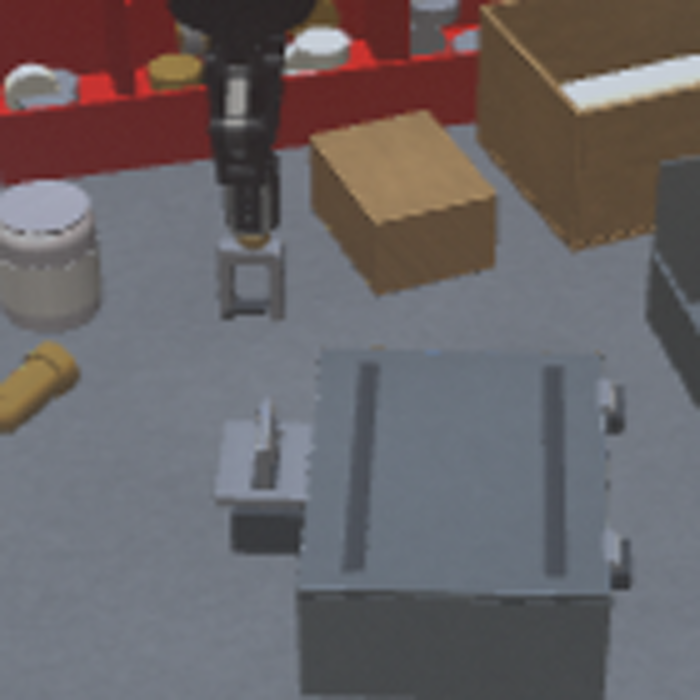

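The wrist view shows the staple bar at ~(285,198) just ahead of the hook. The side view shows the hook upright above the staple. Correcting and lowering to just above the bar.

```bash
python3 -m handwheel '[[-0.004,0.02,-0.001,0,0,0,0.05],[0,0.025,0,0,0,0,0.05],[0,0.012,0,0,0,0,0.05],[0,0,0,0,0,0,0.05],[0,0,0,0,0,0,0.05]]'
python3 - <<'E'
from h import *
from workcell import bot,optics
s=bot.read_state();p,M=tool(s);print(p,s["wrist_force"],s["torque"],s["width"])
c=optics.read_camera("wrist")
cv2.imwrite("pics/w11.png",c["image"][:,:,::-1])
plan(s,[.4970,.1353,.16],[np.cos(np.radians(73.2)),np.sin(np.radians(73.2)),0])
c=optics.read_camera("side");crop(c["image"],200,300,120,220,7,"pics/d11.png")
c=optics.read_camera("scene");crop(c["image"],270,410,110,230,5,"pics/s11.png")
E
```

```text
time: 15.08
tool_pos: [0.5009, 0.136, 0.166]
tcp_rot: [-0.307, -2.065, 2.064]
wrist_force: [0.1, -0.2, -1.6]
width: 0.178
[0.50086547 0.13597503 0.16603582] [ 0.1430822  -0.21323616 -1.63098722] [-0.01656916 -0.02809189  0.01520968] 0.1775641687071837
tilt err deg 0.0961973089319259
shift tool [0.0035 0.006  0.0018]
turn 1 [2.3000e-03 3.1415e+00 1.3000e-03]
turn -1 [ 0.0008 -0.0001 -0.0015]
```

View pics/w11.png

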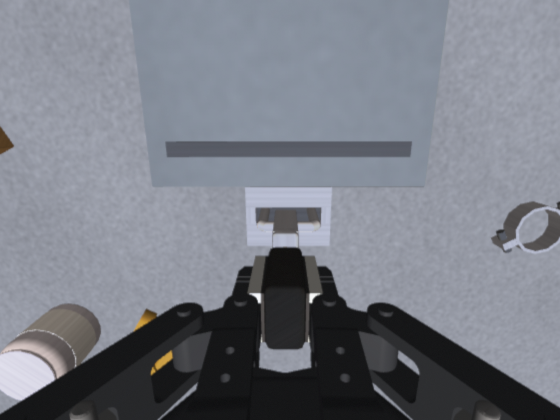

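View pics/d11.png

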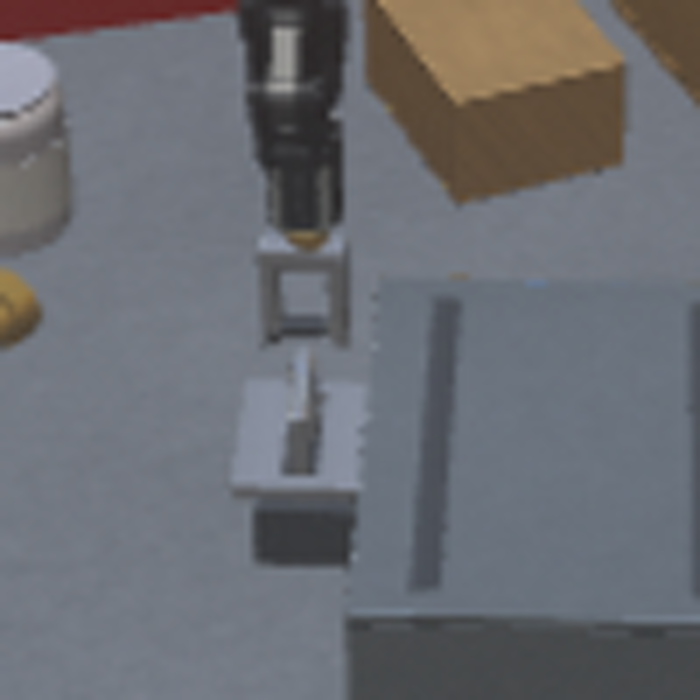

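View pics/s11.png

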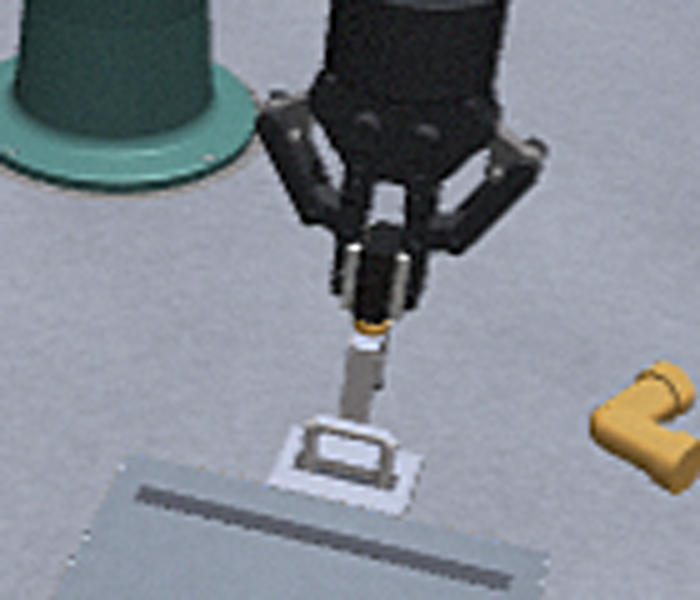

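Hook and staple are aligned, but the arm was still settling at the last reading. Remaining offset is +3.5 mm in tool x and +1.8 mm in z.

```bash
python3 -m handwheel '[[0.0035,0,0.0018,0,0,0,0.05],[0,0.006,0,0,0,0,0.05],[0,0,0,0,0,0,0.05],[0,0,0,0,0,0,0.05]]'
python3 - <<'E'
from h import *
from workcell import bot,optics
s=bot.read_state();p,M=tool(s);print(p,s["wrist_force"],s["torque"],s["width"])
plan(s,[.4970,.1353,.155],[np.cos(np.radians(73.2)),np.sin(np.radians(73.2)),0])
c=optics.read_camera("side");crop(c["image"],200,300,120,220,7,"pics/d12.png")
E
```

```text
time: 15.72
tool_pos: [0.4961, 0.1351, 0.1588]
tcp_rot: [-0.304, -2.064, 2.064]
wrist_force: [0.9, 0.1, -1.0]
width: 0.175
[0.49609804 0.13513989 0.15880186] [ 0.90096493  0.06279873 -0.9745476 ] [ 0.05110048 -0.01677151 -0.03410422] 0.17503892474115965
tilt err deg 0.019379265647609344
shift tool [-0.0008  0.0038 -0.0004]
turn 1 [ 5.0000e-04 -3.1416e+00  2.0000e-04]
turn -1 [-0.0002  0.      0.0003]
```

View pics/d12.png

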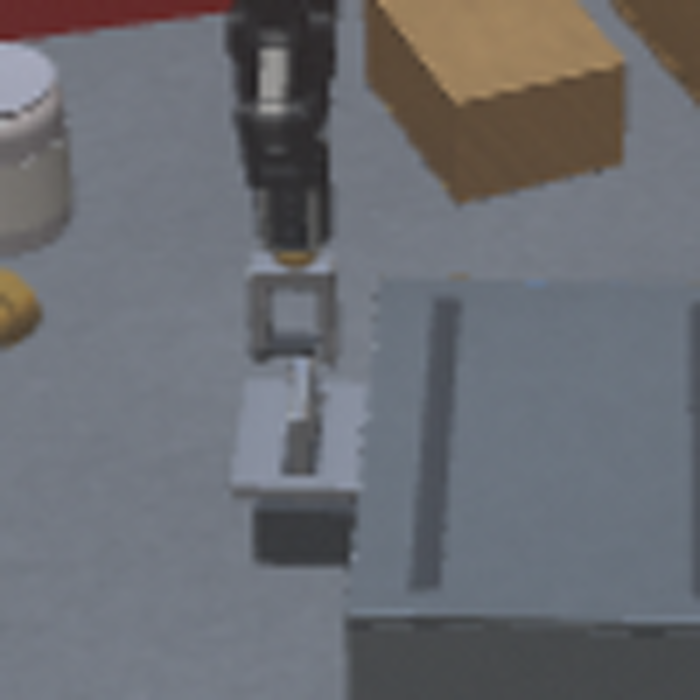

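Aligned to within 1 mm. Pressing down in small steps.

```bash
python3 -m handwheel '[[-0.0008,0.006,-0.0004,0,0,0,0.05],[0,0.004,0,0,0,0,0.05],[0,0,0,0,0,0,0.05]]'
python3 -m handwheel '[[0,0.004,0,0,0,0,0.05],[0,0,0,0,0,0,0.05]]'
python3 -m handwheel '[[0,0.004,0,0,0,0,0.05],[0,0,0,0,0,0,0.05]]'
python3 -m handwheel '[[0,0.004,0,0,0,0,0.05],[0,0,0,0,0,0,0.05]]'
```

```text
time: 16.15
tool_pos: [0.4966, 0.1352, 0.1482]
tcp_rot: [-0.303, -2.063, 2.064]
wrist_force: [-0.4, 0.0, -2.2]
width: 0.178
time: 16.4
tool_pos: [0.4973, 0.1354, 0.1453]
tcp_rot: [-0.305, -2.064, 2.064]
wrist_force: [-1.8, 0.1, 3.6]
width: 0.184
time: 16.65
tool_pos: [0.4976, 0.1354, 0.1415]
tcp_rot: [-0.306, -2.065, 2.064]
wrist_force: [-0.8, 0.2, 5.3]
width: 0.18
time: 16.9
tool_pos: [0.497, 0.1358, 0.1374]
tcp_rot: [-0.305, -2.065, 2.063]
wrist_force: [-2.8, 1.0, 6.4]
width: 0.182
```

```bash
python3 -m handwheel '[[0,0.004,0,0,0,0,0.05],[0,0,0,0,0,0,0.05]]'
python3 -m handwheel '[[0,0.003,0,0,0,0,0.05],[0,0,0,0,0,0,0.05]]'
python3 -m handwheel '[[0,0.003,0,0,0,0,0.05],[0,0,0,0,0,0,0.05]]'
```

```text
time: 17.15
tool_pos: [0.4963, 0.1359, 0.1328]
tcp_rot: [-0.303, -2.064, 2.062]
wrist_force: [-3.9, 1.9, 2.8]
width: 0.18
time: 17.4
tool_pos: [0.4963, 0.1354, 0.1294]
tcp_rot: [-0.303, -2.063, 2.063]
wrist_force: [-4.2, 2.6, 3.4]
width: 0.181
time: 17.65
tool_pos: [0.4955, 0.1351, 0.1256]
tcp_rot: [-0.301, -2.061, 2.063]
wrist_force: [-4.4, 2.2, -0.2]
width: 0.178
```

```bash
python3 - <<'E'
from h import *
from workcell import bot,optics
s=bot.read_state();p,M=tool(s);print(p,s["wrist_force"],s["width"])
c=optics.read_camera("side");crop(c["image"],210,280,140,210,9,"pics/d13.png")
c=optics.read_camera("wrist");t=cloud(c,c["hand_eye"]);print([t[v,284].round(4).tolist() for v in (255,267,309,327,339,345)])
E
```

```text
[0.49547771 0.13510332 0.12556143] [-4.43702295  2.21260675 -0.20429571] 0.1777150607196816
[[-0.0161, -0.0339, -0.0012], [-0.0154, -0.0443, -0.0012], [-0.0065, -0.0611, -0.0012], [0.0007, -0.062, -0.0012], [0.0056, -0.0627, -0.0012], [0.0092, -0.0616, -0.0012]]
```

View pics/d13.png

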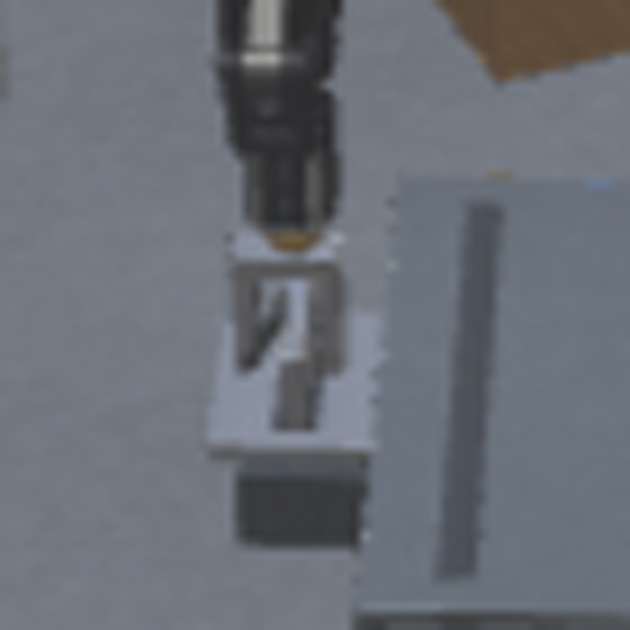

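The gate is visibly swung up at ~(268,325) in the crop, with the bar behind it. Going the last few mm.

```bash
python3 -m handwheel '[[0,0.003,0,0,0,0,0.05],[0,0,0,0,0,0,0.05]]'
python3 -m handwheel '[[0,0.002,0,0,0,0,0.05],[0,0,0,0,0,0,0.05]]'
python3 - <<'E'
from h import *
from workcell import bot,optics
s=bot.read_state();p,M=tool(s);print(p,s["wrist_force"],s["width"])
c=optics.read_camera("side");crop(c["image"],210,280,140,210,9,"pics/d14.png")
E
```

```text
time: 18.0
tool_pos: [0.4974, 0.1347, 0.123]
tcp_rot: [-0.305, -2.063, 2.066]
wrist_force: [-0.4, 0.7, -1.7]
width: 0.18
time: 18.25
tool_pos: [0.4975, 0.1351, 0.1219]
tcp_rot: [-0.306, -2.064, 2.064]
wrist_force: [-0.5, 0.1, -1.7]
width: 0.181
[0.49751018 0.13509937 0.12192274] [-0.47814091  0.10969489 -1.65249956] 0.18139420359940403
```

View pics/d14.png

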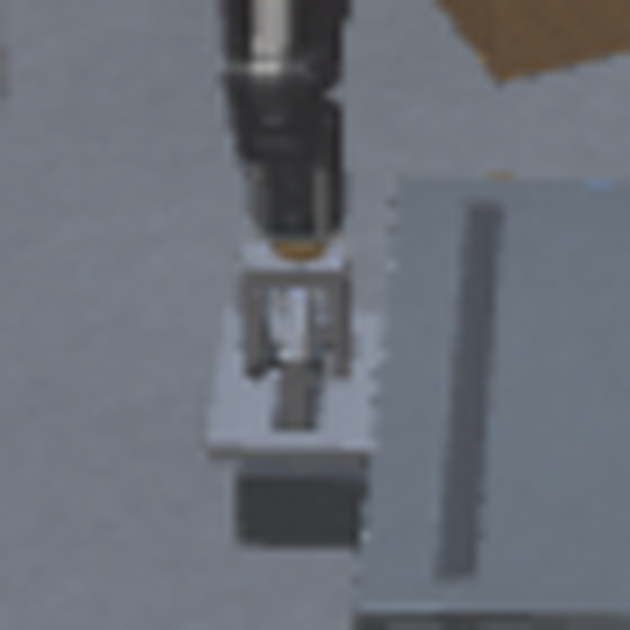

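The gate has flicked shut: it no longer leans in the picture, and the side force dropped from 5 N to 0. Now the upward tug, from a baseline of -1.7 N.

```bash
python3 -m handwheel '[[0,-0.005,0,0,0,0,0.05],[0,-0.005,0,0,0,0,0.05],[0,0,0,0,0,0,0.05]]'
python3 -m handwheel '[[0,-0.002,0,0,0,0,0.05],[0,0,0,0,0,0,0.05]]'
python3 -m handwheel '[[0,-0.001,0,0,0,0,0.05],[0,0,0,0,0,0,0.05]]'
```

```text
time: 18.68
tool_pos: [0.4978, 0.1355, 0.133]
tcp_rot: [-0.307, -2.065, 2.064]
wrist_force: [0.1, -0.7, -1.8]
width: 0.177
time: 18.92
tool_pos: [0.4972, 0.1353, 0.1341]
tcp_rot: [-0.305, -2.064, 2.064]
wrist_force: [0.3, -0.2, -1.4]
width: 0.177
time: 19.18
tool_pos: [0.4971, 0.1353, 0.135]
tcp_rot: [-0.305, -2.064, 2.064]
wrist_force: [0.1, 0.5, -1.8]
width: 0.178
```

```bash
python3 -m handwheel '[[0,-0.001,0,0,0,0,0.05],[0,0,0,0,0,0,0.05]]'
python3 -m handwheel '[[0,-0.001,0,0,0,0,0.05],[0,0,0,0,0,0,0.05]]'
```

```text
time: 19.42
tool_pos: [0.4969, 0.1353, 0.1355]
tcp_rot: [-0.304, -2.064, 2.064]
wrist_force: [1.6, -0.4, -5.4]
width: 0.178
time: 19.68
tool_pos: [0.4967, 0.1352, 0.1357]
tcp_rot: [-0.304, -2.063, 2.064]
wrist_force: [3.0, 0.4, -13.6]
width: 0.181
```

```bash
python3 -m handwheel '[[0,0.0003,0,0,0,0,0.05],[0,0,0,0,0,0,0.05],[0,0,0,0,0,0,0.05],[0,0,0,0,0,0,0.05]]'
python3 - <<'E'
from h import *
from workcell import bot,optics
c=optics.read_camera("side");crop(c["image"],210,280,140,210,9,"pics/d15.png")
print(bot.read_state()["wrist_force"])
E
```

```text
time: 20.18
tool_pos: [0.4966, 0.1352, 0.1359]
tcp_rot: [-0.304, -2.063, 2.064]
wrist_force: [4.7, 1.8, -18.0]
width: 0.179
[  2.68973717   1.22753908 -18.22621977]
```

View pics/d15.png

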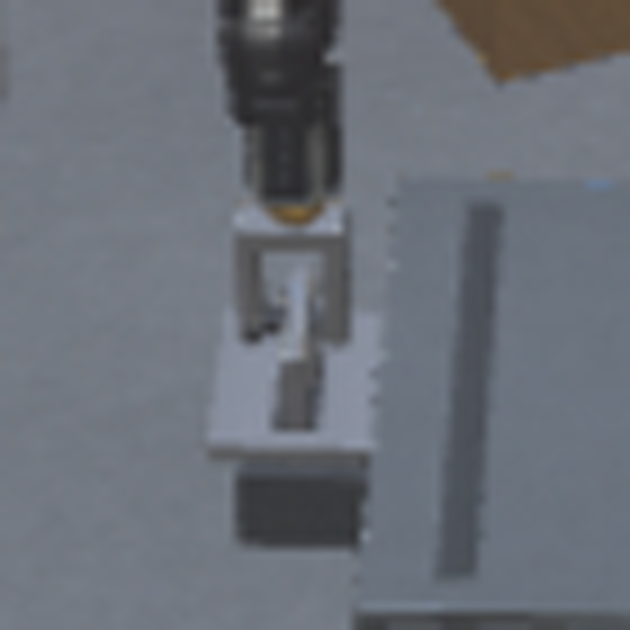

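The pull has crept up to ~16 N and holds, so I relax it now. The gate is shut under the bar.

```bash
python3 -m handwheel '[[0,0.0025,0,0,0,0,0.05]]'
python3 -m handwheel '[[0,0.004,0,0,0,0,0.05],[0,0.004,0,0,0,0,0.05],[0,0,0,0,0,0,0.05]]'
```

```text
time: 20.35
tool_pos: [0.4971, 0.1353, 0.1353]
tcp_rot: [-0.305, -2.064, 2.064]
wrist_force: [0.3, 0.0, -2.8]
width: 0.179
time: 20.72
tool_pos: [0.4973, 0.1353, 0.1267]
tcp_rot: [-0.305, -2.064, 2.064]
wrist_force: [-0.1, -0.0, -1.5]
width: 0.178
```

```bash
python3 -m handwheel '[[0,0.005,0,0,0,0,0.05],[0,0.002,0,0,0,0,0.05],[0,0,0,0,0,0,0.05]]'
python3 -m handwheel '[[0,0.001,0,0,0,0,0.05],[0,0,0,0,0,0,0.05]]'
```

```text
time: 21.1
tool_pos: [0.4968, 0.1352, 0.1188]
tcp_rot: [-0.304, -2.063, 2.064]
wrist_force: [0.6, -0.4, -1.7]
width: 0.177
time: 21.35
tool_pos: [0.4972, 0.1353, 0.1183]
tcp_rot: [-0.305, -2.064, 2.064]
wrist_force: [-0.0, -0.3, -1.8]
width: 0.182
```

```bash
python3 -m handwheel '[[0,0.0008,0,0,0,0,0.05],[0,0,0,0,0,0,0.05]]'
python3 -m handwheel '[[0,0.0005,0,0,0,0,0.05],[0,0,0,0,0,0,0.05]]'
```

```text
time: 21.6
tool_pos: [0.4973, 0.1353, 0.1182]
tcp_rot: [-0.305, -2.064, 2.064]
wrist_force: [-2.8, -0.8, 5.7]
width: 0.178
time: 21.85
tool_pos: [0.4974, 0.1354, 0.1182]
tcp_rot: [-0.305, -2.064, 2.064]
wrist_force: [-3.0, 0.7, 8.8]
width: 0.179
```

```bash
python3 -m handwheel '[[0,-0.001,0,0,0,0,0.05]]'
python3 -m handwheel '[[0,0,0,0,0,0,0.22],[0,0,0,0,0,0,0.28],[0,0,0,0,0,0,0.4],[0,0,0,0,0,0,0.5],[0,0,0,0,0,0,0.5]]'
python3 - <<'E'
from h import *
from workcell import bot,optics
print(bot.read_state()["wrist_force"])
c=optics.read_camera("wrist");cv2.imwrite("pics/w16.png",c["image"][:,:,::-1])
E
```

```text
time: 21.98
tool_pos: [0.4973, 0.1354, 0.1182]
tcp_rot: [-0.305, -2.064, 2.064]
wrist_force: [-1.2, -0.2, -0.0]
width: 0.182
time: 22.6
tool_pos: [0.4971, 0.1353, 0.1178]
tcp_rot: [-0.305, -2.064, 2.064]
wrist_force: [-0.0, -0.3, 0.3]
width: 0.503
[-0.04937423 -0.27715932  0.28811169]
```

View pics/w16.png

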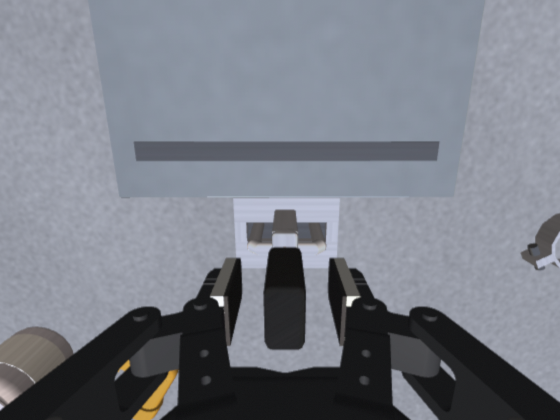

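The fingers are clear on both sides of the grip (~x 230 and 340), and the hook stands upright. Retreating upwards.

```bash
python3 -m handwheel '[[0,-0.02,0,0,0,0,0.5],[0,-0.04,0,0,0,0,0.5],[0,-0.05,0,0,0,0,0.5],[0,-0.05,0,0,0,0,0.5],[0,0,0,0,0,0,0.5],[0,0,0,0,0,0,0.5]]'
python3 - <<'E'
from h import *
from workcell import bot,optics
s=bot.read_state();p,M=tool(s);print(p,s["wrist_force"])
c=optics.read_camera("side");crop(c["image"],190,290,120,220,7,"pics/d17.png")
c=optics.read_camera("scene");cv2.imwrite("pics/s17.png",c["image"][:,:,::-1]);crop(c["image"],260,400,110,230,5,"pics/s18.png")
E
```

```text
time: 23.4
tool_pos: [0.4969, 0.1353, 0.2776]
tcp_rot: [-0.305, -2.064, 2.064]
wrist_force: [-0.3, 0.6, -0.2]
width: 0.501
[0.49688621 0.13525027 0.27759823] [-0.29539592  0.5968929  -0.23780694]
```

View pics/d17.png

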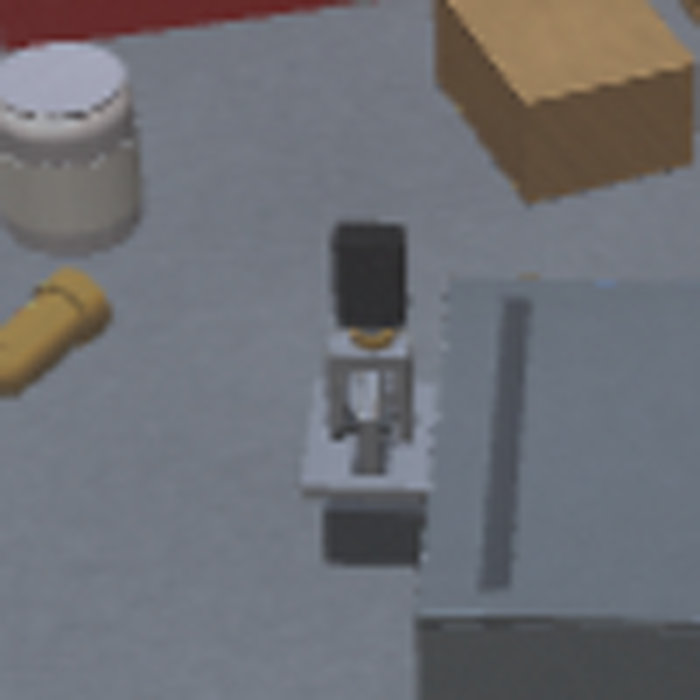

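View pics/s18.png

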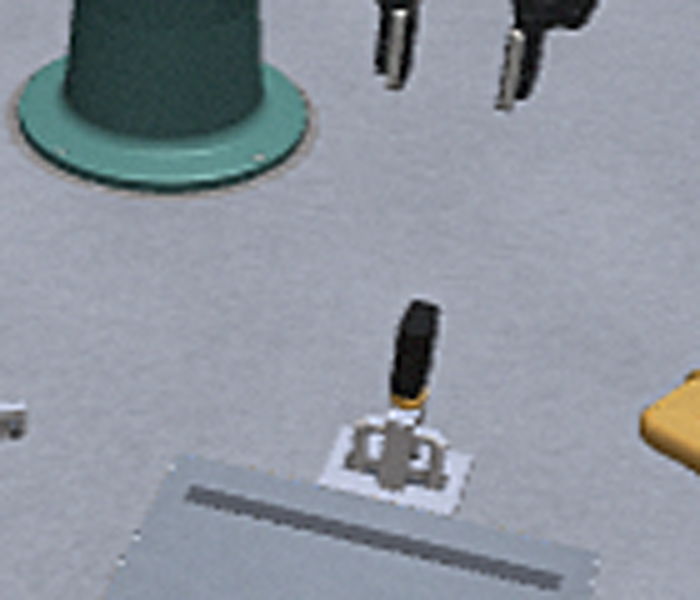

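View pics/s17.png

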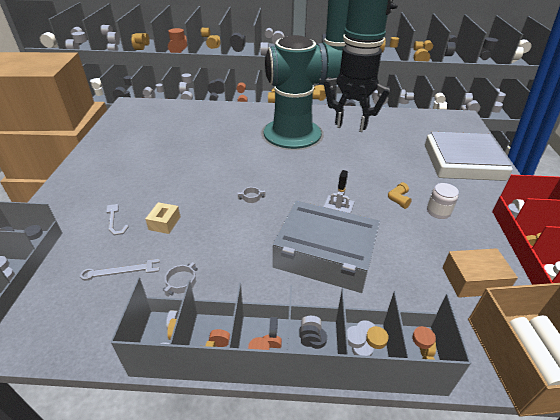

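The hook stands on the staple with the bar inside its eye and the lid shut. The arm is clear and the bystanders are where they were, so I'm handing in.

```bash
python3 -c "
from workcell import workorder
print(workorder.finish_job())"
```

```text
the job is handed in; nothing more can be done
None
```

The lid is shut with its tongue over the staple, and the snap hook is on the bar with its gate shut behind it. The job was handed in at about 23 s of robot time.

- **Lid:** I pressed it shut with the closed fingers. It reads flat at about 0.080 m, and the staple stands up through the slot.
- **Pressing on:** Resistance was about 8 N going in. As the bar passed the gate, the side force of about 5 N vanished and the side camera no longer showed the gate leaning.
- **Tug:** The pull was meant to be about 10 N. It kept creeping up while I held still and reached a net 16–17 N (about 1.7 kg) before I relaxed it. That is over the 1 kg asked but under the 2 kg limit, and the gate held.
- **Release:** I set the hook back down on the tongue with about 10 N of contact, backed off, opened the fingers and retreated straight up. Afterwards it stood upright with the bar in its eye, and nothing touched it. The bystanders looked unmoved in the last scene picture, by eye only.

Two readings disagreed with what was given:
- **Fingertips:** they end about 22 mm short of the nominal tool point.
- **Side camera:** it read the staple about 6 mm off from the wrist and scene cameras. I used the wrist camera for positions.

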